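Clear the rack scanner's glass and hold the cryotube rack in its corner stop

ROBOT

A 7-joint arm with a two-finger parallel gripper is mounted at the origin on the work surface. World frame = base frame: x ahead of the robot, y to its left, z up, the work surface at z = 0. Lengths are in m, angles in rad, forces in N, time in s.
With the tool pointing down it reaches from about 0.425 to 0.925 m from the base axis. Payload 6.8 kg.
Tool frame: the origin (TCP) lies midway between the tips of the shut fingers; the grasp point (between the pads) lies 19 mm behind it; z points along the fingers, y is the direction in which the jaws open and shut (so a half turn about z gives the same grasp; the last joint's range is limited). The gripper opens to 85 mm and grips with 20 to 120 N. Pads are 22 mm wide; open, the fingers measure 114 mm over their backs; the gripper's body (76 mm by 85 mm) begins 54 mm behind the grasp point. The pads swing forward as they close: fully open they stand 13 mm farther back than shut.
Start: joints at [-1.275, 0.477, 0.022, 1.555, -0.011, 1.109, -0.083], TCP at [0.265, 0.621, 0.231] pointing down, gripper open.
Joint ranges: [-2.96, 2.96], [-0.34, 2.1], [-1.41, 1.46], [0.24, 2.44], [-1.37, 4.51], [0.17, 1.92], [-2.96, 2.96]. Speed limits (rad/s): [2.39, 2.39, 3.14, 3.14, 3.14, 3.14, 3.14].

INTERFACE

Orientations are given as a rotation vector (axis times angle).
In Python, from bench import r, imaging gives the robot as it stands.
- The arm moves only by the tool jog_arm, never from a script. Its argument "rows" is a list of rows, each an object with "delta_rot": the turn, a rotation vector about the tool's x, y, z in degrees, a list of three; "xyz": the shift along the tool's x, y, z in cm, a list of three; "fingers": the closure, from 0 (fully open) to 1 (shut). A call has exactly 5 rows; each row is the pose to reach, as a shift and turn from the pose measured when the call began, along the tool's axes at that moment; what a row does not reach only later rows make up. A row lasts 1/12 s, in which the tool goes at most 41.7 mm and 7.16 degrees, less where a joint would pass 70% of its speed; a pose out of reach is approached as far as the arm can. A call with a gripper value outside its range is refused whole. The fingers move at their own pace and stop on an object; "grip_force" is the grip in N (left out, the last holds). Time passes only in rows, so rows that repeat a pose let the fingers close, or fill a call up. It gives the time, the measured TCP pose, the force and the opening at its end, in the units of the state.
- r.get_obs(): the state, without advancing time (a new reading comes with each control period).
- imaging.grab_frame(name): name is "side" or "top"; returns the picture (400x640x3 uint8, blue, green, red); there is no depth.
- imaging.camera_info(name): a dict with "camera_matrix" (3x3 intrinsics, pixels), "xyz" and "attitude" of the camera in the world. Camera axes: x right, y down, z forward; pixel columns grow to the right and rows downward; lengths in m; the calibration is good to about 2 mm. A picture is of the moment at which its call begins. camera_info takes no time and is no camera call.
- r.hand_in(): hands the job in, once; it reports no verdict.
Trained networks look in the newest picture that a camera, given by its name, has taken for a name from the list of things; names that differ only in an ending like _2 or _b are one class to them, and where a whole thing is asked for, a point or a joint stands for the part that bears it (a point fixed in the world has none). Each returns a list of dicts, best first, with "conf" (0 to 1); they miss things now and then, are a little off and sometimes report something else, mostly with a low value. They report only what shows in the picture. A call takes as long as a camera call.
- imaging.find_in(camera, query): "position" ([column, row] in pixels, amid what is visible of it).
- imaging.cut_out(camera, query): "region" (400x640 bool, what is visible of it) and "position" ([column, row] in pixels, amid what is visible of it).
- imaging.tip_of(camera, query): "position" ([column, row] in pixels: a listed point, or the origin of a listed thing).
The state is a dict: "clock": time; "joints": joint angles; "qvel": joint speeds; "tau": joint torques, N m; "tcp_pos": TCP position; "orientation": TCP orientation; "contact_force": force on the tool from outside, world axes, zero at the start; "moment": the same for the moment, N m; "grip_width": finger opening in m.
Only numpy, scipy, OpenCV 4.12 (cv2) and the standard library are available. Lean on these libraries where they do the work, as an engineer would, in place of code of your own. Each camera call takes 0.05 s, during which the arm holds its last target.

TASK

Chips of dry ice have dropped on the glass of the tube-rack scanner: with the scraper block, wipe all four off the deck's open side into the steel catch tray, never touching them with the gripper or the rack, and put the scraper back on the bench. Then set the cryotube rack upright on the glass, long side to the long stop bar and end to the short one, and push it fully home into the corner. Finish while still gripping it and pressing it against both bars for the scan; leave the bottle, tip box and ice pan where they are.

Things in the scene. Friction and masses are not known exactly. Their poses are not given: they have to be found in the camera images.
- scanner: Rack scanner: low box fixed to the bench, 180 mm (x) by 220 mm (y), level deck with a dark glass window flush in it, 75 mm above the bench. Origin: centre of its underside, on the bench; +x roughly away from the robot, +y towards the short stop bar. Stop bars along its far (+x) and +y edges; the front edge and the -y edge (over the tray, y = -110 mm) are open. The -y edge overhangs the case by 25 mm.
- corner (a point): Inner corner of the two stop bars, at deck height, with the scanner's axes. The glass lies towards -x and -y of it: 162 mm to the deck's front edge, 205 mm to the open edge over the tray.
- stop_long: Long stop bar: aluminium, 10 mm (x) by 210 mm (y), 7 mm high, screwed on the deck along its far edge. Origin: centre of its underside, at deck height; its inner face is 5 mm towards -x from there. Rigid; the bars and the deck are smooth (friction about 0.3).
- stop_short: Short stop bar: aluminium, 100 mm (x) by 10 mm (y), 7 mm high, at the deck's +y edge. Origin: centre of its underside, at deck height; its inner face is 5 mm towards -y from there. Rigid.
- tray: Steel catch tray, open on top, 170 mm (x) by 130 mm (y), 45 mm high, walls 3 mm, loose (0.6 kg). Origin: centre of its underside. It stands along the scanner's -y side, same axes as the scanner, its near wall tucked 18 mm under the deck's overhang.
- rack_centre (a point): Centre, half-way up, of the cryotube rack: grey plastic block 52 mm wide (x), 98 mm long (y), 36 mm high, smooth sides; white-capped tubes, fixed in it, stand to 48 mm above its underside. About 0.14 kg, upright on the bench. Gripped across the 52 mm in its upper half, fingers pass above the bars. Either end may go to the short bar. Home: 26 mm towards -x, 49 mm towards -y and 18 mm above corner.
- scraper_centre (a point): Centre, half-way up, of the scraper block: 120 mm long (x), 26 mm thick (y), 62 mm high, 0.15 kg, standing upright on its rubber lip on the bench. From below: rubber lip 120 x 18 mm, 14 mm high; blue plastic body 120 x 26 mm up to 34 mm; grip ridge 84 mm long and 18 mm thick up to 62 mm.
- chip1: Dry-ice chip 1: white irregular slab about 30 x 26 mm, 10 mm thick, 10 g, loose on the scanner's deck. Origin: centre of its underside. At the start all chips lie with their centres 35 to 118 mm towards -x and 80 to 175 mm towards -y of corner; the strip of deck beside the short bar is free.
- chip2: Dry-ice chip 2: white irregular slab about 30 x 26 mm, 10 mm thick, 10 g, loose on the scanner's deck. Origin: centre of its underside. At the start all chips lie with their centres 35 to 118 mm towards -x and 80 to 175 mm towards -y of corner; the strip of deck beside the short bar is free.
- chip3: Dry-ice chip 3: white irregular slab about 30 x 26 mm, 10 mm thick, 10 g, loose on the scanner's deck. Origin: centre of its underside. At the start all chips lie with their centres 35 to 118 mm towards -x and 80 to 175 mm towards -y of corner; the strip of deck beside the short bar is free.
- chip4: Dry-ice chip 4: white irregular slab about 30 x 26 mm, 10 mm thick, 10 g, loose on the scanner's deck. Origin: centre of its underside. At the start all chips lie with their centres 35 to 118 mm towards -x and 80 to 175 mm towards -y of corner; the strip of deck beside the short bar is free.
- bottle: Bystander: clear reagent bottle with an orange cap, 68 mm across, 120 mm high. Origin: centre of its underside.
- tip_box: Bystander: closed pipette-tip box, 85 x 122 mm, 72 mm high. Origin: centre of its underside.
- ice_pan: Bystander: black foam pan of dry ice, 140 x 180 mm, 85 mm high. Origin: centre of its underside.

How it is judged:
On the way:
1. all four chips lie in the catch tray, wiped there while the scraper is in the gripper (x of chip1 in the frame of tray between -0.085 and 0.085 m and y of chip1 in the frame of tray between -0.065 and 0.065 m and height (world z) of each of chip1, chip2, chip3, chip4 below 0.045 m and x of chip2 in the frame of tray between -0.085 and 0.085 m and y of chip2 in the frame of tray between -0.065 and 0.065 m and x of chip3 in the frame of tray between -0.085 and 0.085 m and y of chip3 in the frame of tray between -0.065 and 0.065 m and x of chip4 in the frame of tray between -0.085 and 0.085 m and y of chip4 in the frame of tray between -0.065 and 0.065 m and contact force between scraper and the fingers above 1 N), for 0.1 s.
At the end, for the whole second after the job is handed in: The gripped rack presses over 1 N on each bar at once, flat on the deck, within 3 mm of home, square within 0.04 rad, at rest; all four chips lie in the tray; the scraper is on the bench, released (contact force between rack and stop_long above 1 N and contact force between rack and stop_short above 1 N and contact force between rack and the fingers above 1 N and z of rack_centre in the frame of corner between 0.015 and 0.0205 m and x of rack_centre in the frame of corner between -0.029 and -0.0235 m and y of rack_centre in the frame of corner between -0.052 and -0.0465 m and angle between the y axis of rack_centre and the y axis of corner, either way round below 0.04 rad and angle between rack_centre's own z axis and vertical below 0.04 rad and linear speed of rack below 0.01 m/s and x of chip1 in the frame of tray between -0.085 and 0.085 m and y of chip1 in the frame of tray between -0.065 and 0.065 m and height (world z) of each of chip1, chip2, chip3, chip4, scraper_centre below 0.045 m and x of chip2 in the frame of tray between -0.085 and 0.085 m and y of chip2 in the frame of tray between -0.065 and 0.065 m and x of chip3 in the frame of tray between -0.085 and 0.085 m and y of chip3 in the frame of tray between -0.065 and 0.065 m and x of chip4 in the frame of tray between -0.085 and 0.085 m and y of chip4 in the frame of tray between -0.065 and 0.065 m and linear speed of scraper below 0.02 m/s and contact force between scraper and the fingers below 0.1 N and contact force between scraper and tray below 0.1 N); the arm keeps its last pose, push and grip.
It fails at once if a chip is touched by the gripper or arm (contact force between any of the arm, the fingers and chip1 above 0.3 N or contact force between any of the arm, the fingers and chip2 above 0.3 N or contact force between any of the arm, the fingers and chip3 above 0.3 N or contact force between any of the arm, the fingers and chip4 above 0.3 N).
It fails at once if a chip is touched by the rack (contact force between rack and chip1 above 0.3 N or contact force between rack and chip2 above 0.3 N or contact force between rack and chip3 above 0.3 N or contact force between rack and chip4 above 0.3 N).
It fails at once if the rack is tipped (angle between rack_centre's own z axis and vertical above 0.6 rad).
It fails at once if a bystander is moved (distance of any of bottle, tip_box, ice_pan from where it was at the start of the episode above 0.03 m).
It also fails if it takes over 72 s, if anything falls off the work surface, if the arm or the gripper's body presses on something with over 40 N, if the wrist force passes 120 N, or if a joint passes its speed limit or range.

## Working session

There is one attempt and no reset: what is moved stays moved. The work goes in short steps, Python scripts to look and compute and a tool call to move; the robot and the scene stay as the last step left them, time stands still between calls to the robot, and variables do not carry over. Pictures are saved under pics/ and viewed, and the job is handed in when it is done.

Besides the shell and the picture viewer there is one more tool, called after "Emit:" in YAML: its name, and indented under it one key for each argument. jog_arm: Moves the arm, as the interface text tells. Its arguments: {"type":"object","properties":{"rows":{"type":"array","items":{"type":"object","properties":{"delta_rot":{"type":"array","items":{"type":"number"}},"xyz":{"type":"array","items":{"type":"number"}},"fingers":{"type":"number"}}}},"grip_force":{"type":"number"}},"required":["rows"]}

```bash
mkdir -p pics; ls
python3 - <<'E'
from bench import r, imaging
import cv2
o=r.get_obs(); print({k:(v if not hasattr(v,'round') else v) for k,v in o.items()})
for n in ("side","top"):
    print(n,imaging.camera_info(n))
    cv2.imwrite(f"pics/{n}0.png",imaging.grab_frame(n))
E
```

```text
pics
{'clock': 0.0, 'joints': array([-1.27511384,  0.47782093,  0.02231081,  1.55649632, -0.01148314,
        1.10931133, -0.08308944]), 'qvel': array([-2.13215989e-04, -4.22537822e-04,  3.28971159e-05,  6.58675150e-04,
        2.07506296e-03,  1.28205186e-03, -4.89458819e-04]), 'tau': array([-2.95011150e-04, -5.96457517e+01,  1.60820983e+00, -2.81184840e+01,
        1.25366074e-02,  9.50599322e-03, -1.98860960e-05]), 'tcp_pos': array([0.26496696, 0.62014337, 0.23029227]), 'orientation': array([-6.29811938e-01, -3.07756875e+00,  2.97327562e-03]), 'contact_force': array([-1.23436971, -0.4479357 ,  0.09942448]), 'moment': array([-0.05242009,  0.00165732, -0.01123246]), 'grip_width': 0.08528913231193404}
side {'camera_matrix': array([[441.6257621 ,   0.        , 314.09951175],
       [  0.        , 441.6257621 , 203.31624175],
       [  0.        ,   0.        ,   1.        ]]), 'xyz': array([ 0.59085848, -0.64276889,  0.73663031]), 'attitude': array([-2.28339408,  0.02922738, -0.0313221 ])}
top {'camera_matrix': array([[405.22018854,   0.        , 324.9695315 ],
       [  0.        , 405.22018854, 199.48393912],
       [  0.        ,   0.        ,   1.        ]]), 'xyz': array([0.45997141, 0.13123503, 1.02404164]), 'attitude': array([-2.12472958,  2.17352667, -0.20419195])}
```

View pics/side0.png

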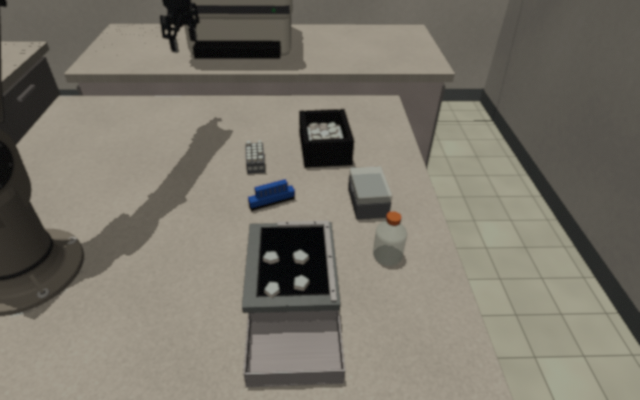

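View pics/top0.png

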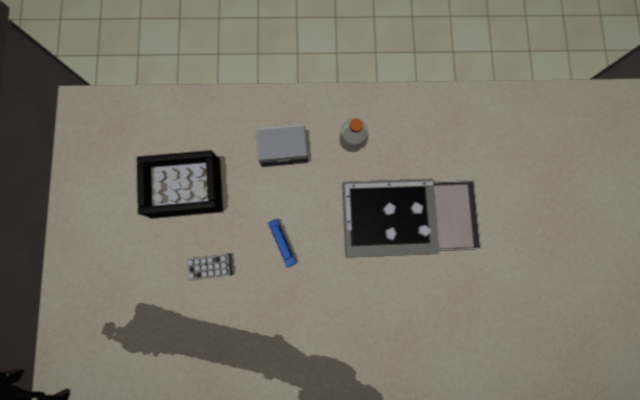

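```bash
cat > h.py <<'E'
from bench import r, imaging
import numpy as np, cv2
from scipy.spatial.transform import Rotation as R
def cam(n):
    c=imaging.camera_info(n); return c['camera_matrix'],R.from_rotvec(c['attitude']).as_matrix(),np.array(c['xyz'])
def p2w(n,uv,z):
    K,A,t=cam(n); d=A@np.linalg.inv(K)@np.array([uv[0],uv[1],1.]); return t+d*(z-t[2])/d[2]
def w2p(n,p):
    K,A,t=cam(n); q=K@(A.T@(np.asarray(p,float)-t)); return q[:2]/q[2]
def tri(a,b):
    M=[];y=[]
    for n,uv in(('side',a),('top',b)):
        K,A,t=cam(n); d=A@np.linalg.inv(K)@np.array([uv[0],uv[1],1.]); d/=np.linalg.norm(d)
        P=np.eye(3)-np.outer(d,d); M.append(P); y.append(P@t)
    M=np.vstack(M);y=np.hstack(y); s=np.linalg.lstsq(M,y,rcond=None); return s[0]
E
python3 - <<'E'
from h import *
np.set_printoptions(precision=4,suppress=True)
Z=dict(scanner=0,corner=.075,stop_long=.075,stop_short=.075,tray=0,rack_centre=.018,scraper_centre=.031,chip1=.075)
for q,z in Z.items():
    for n in('side','top'):
        f=imaging.tip_of(n,q)
        for d in f[:5]: print(q,n,round(d['conf'],2),np.round(d['position'],1),p2w(n,d['position'],z))
E
```

```text
scanner side 0.75 [288.  283.7] [ 0.5642 -0.0488 -0.    ]
scanner side 0.26 [300.7 223.6] [ 0.5925  0.1345 -0.    ]
scanner top 0.65 [385.8 221.2] [ 0.5679 -0.0527  0.    ]
corner side 0.91 [321.8 223.1] [0.6383 0.0561 0.075 ]
corner top 0.97 [349.5 190.5] [0.6355 0.0441 0.075 ]
stop_long side 0.6 [327.7 259.9] [ 0.6453 -0.0509  0.075 ]
stop_long top 0.71 [390.6 185. ] [ 0.6469 -0.0551  0.075 ]
stop_long top 0.27 [390.9 236. ] [ 0.5249 -0.0495  0.075 ]
stop_short side 0.54 [301.8 225.2] [0.5947 0.0503 0.075 ]
stop_short top 0.65 [347.5 210.7] [0.587  0.0506 0.075 ]
tray side 0.65 [295.1 351.3] [ 0.5793 -0.206   0.    ]
tray top 0.93 [446.6 216.8] [ 0.5758 -0.2097  0.    ]
tray top 0.59 [351.6 208.9] [0.6014 0.0335 0.    ]
rack_centre side 0.73 [252.4 159.1] [0.4593 0.3807 0.018 ]
rack_centre side 0.58 [368.5 199.4] [0.7641 0.201  0.018 ]
rack_centre top 0.58 [207.6 267. ] [0.4638 0.3911 0.018 ]
scraper_centre side 0.9 [269.7 194.2] [0.5159 0.2098 0.031 ]
scraper_centre side 0.45 [367.4 202. ] [0.757  0.1759 0.031 ]
scraper_centre top 0.65 [281.1 242. ] [0.5195 0.2114 0.031 ]
scraper_centre top 0.49 [391.5 185.8] [ 0.6535 -0.0659  0.031 ]
chip1 side 0.73 [299.9 283.9] [ 0.5894 -0.1102  0.075 ]
chip1 side 0.72 [300.3 255.8] [ 0.5907 -0.0388  0.075 ]
chip1 side 0.7 [267.9 257.9] [ 0.5259 -0.0432  0.075 ]
chip1 side 0.63 [272.3 291.4] [ 0.538  -0.1268  0.075 ]
chip1 side 0.54 [331.3 262.2] [ 0.6521 -0.0571  0.075 ]
chip1 top 0.68 [413.6 210.4] [ 0.5843 -0.1068  0.075 ]
chip1 top 0.6 [391.7 233.7] [ 0.5302 -0.0517  0.075 ]
chip1 top 0.6 [388.1 211.3] [ 0.5835 -0.0459  0.075 ]
chip1 top 0.57 [427.3 230. ] [ 0.537  -0.1365  0.075 ]
```

Run:
```python
from h import *
im={n:cv2.imread(f'pics/{n}0.png') for n in('side','top')}
a=cv2.resize(im['top'][160:300,170:490],None,fx=2.5,fy=2.5,interpolation=cv2.INTER_CUBIC)
b=cv2.resize(im['side'][100:390,230:420],None,fx=2,fy=2,interpolation=cv2.INTER_CUBIC)
cv2.imwrite('pics/t1.png',a);cv2.imwrite('pics/s1.png',b)
for q in('scraper_centre','rack_centre'):
  for n in('side','top'):
    for d in imaging.cut_out(n,q)[:2]:
        m=d['region'].astype(np.uint8); c=max(cv2.findContours(m,0,2)[0],key=cv2.contourArea)
        print(q,n,round(d['conf'],2),d['position'],cv2.minAreaRect(c),cv2.boxPoints(cv2.minAreaRect(c)).round(1).tolist())
```

```text
scraper_centre side 0.76 [271.1, 194.4] ((270.693603515625, 194.0908203125), (23.295246124267578, 48.93422317504883), 73.49563598632812) [[243.89999389648438, 189.89999389648438], [290.79998779296875, 176.0], [297.5, 198.3000030517578], [250.5, 212.1999969482422]]
scraper_centre top 0.7 [280.1, 239.0] ((281.2270812988281, 242.3517608642578), (48.84667205810547, 10.914103507995605), 67.16634368896484) [[266.70001220703125, 222.0], [276.79998779296875, 217.6999969482422], [295.70001220703125, 262.70001220703125], [285.70001220703125, 267.0]]
rack_centre side 0.94 [252.8, 159.5] ((255.5, 157.5), (31.0, 19.0), 90.0) [[246.0, 142.0], [265.0, 142.0], [265.0, 173.0], [246.0, 173.0]]
rack_centre top 0.77 [204.6, 267.5] ((208.83168029785156, 266.81683349609375), (22.686847686767578, 44.4781608581543), 84.2894058227539) [[185.60000610351562, 257.70001220703125], [229.8000030517578, 253.3000030517578], [232.10000610351562, 275.8999938964844], [187.8000030517578, 280.29998779296875]]
rack_centre top 0.33 [283.2, 149.0] ((280.7154235839844, 144.7230987548828), (41.303565979003906, 50.60616683959961), 82.87498474121094) [[253.0, 127.4000015258789], [303.29998779296875, 121.0999984741211], [308.3999938964844, 162.10000610351562], [258.20001220703125, 168.39999389648438]]
```

View pics/t1.png

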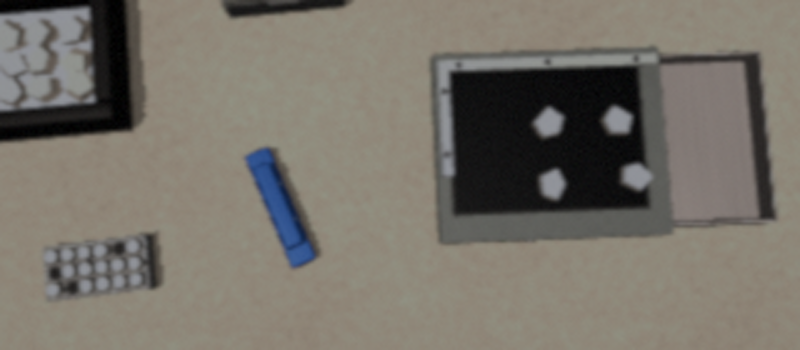

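View pics/s1.png

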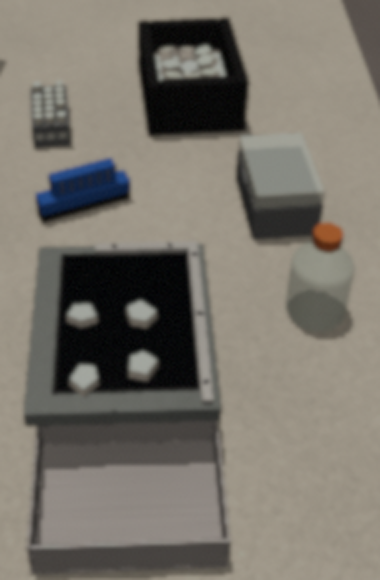

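Run:
```python
from h import *
np.set_printoptions(precision=4,suppress=True)
C=np.array([(433,55),(657,48),(672,233),(440,242)])/2.5+[170,160]-.3
W=np.array([p2w('top',c,z) for c,z in zip(C,(.082,.082,.075,.075))]);print('top',W)
S=np.array([(204,246),(216,412),(26,416),(38,248)])/2+[230,100]-.25
V=np.array([p2w('side',c,z) for c,z in zip(S,(.082,.075,.075,.075))]);print('side',V)
for X in(W,V):
  L=X-np.roll(X,-1,0); print(np.linalg.norm(L,axis=1), np.degrees(np.arctan2(L[:,1],L[:,0])))
# bars: inner bar lines in top crop:
for q in [(452,72),(640,66),(655,65),(454,176),(437,176),(652,205),(455,213)]:
  print(q,p2w('top',np.array(q)/2.5+[170,160]-.3,.075))
# tray
for q in [(758,54),(773,219),(672,221),(655,56)]: print('tray',q,p2w('top',np.array(q)/2.5+[170,160]-.3,.045))
# scraper ends body top z=.034
for q in [(248,158),(270,149),(314,258),(293,267)]: print('scr',q,p2w('top',np.array(q)/2.5+[170,160]-.3,.03))
# ridge top z=.062
for q in [(38,206),(38,216),(128,175),(129,195)]: print('scr side',q,p2w('side',np.array(q)/2+[230,100]-.25,.03))
for q in [(50,180),(111,161),(118,178),(55,195)]: print('ridge side',q,p2w('side',np.array(q)/2+[230,100]-.25,.06))
for q in [(45,250),(150,233),(157,287),(47,300)]: print('rack',q,p2w('top',np.array(q)/2.5+[170,160]-.3,.036))
for q in [(33,84),(66,82),(70,128),(35,130)]: print('rack side',q,p2w('side',np.array(q)/2+[230,100]-.25,.036))
```

```text
top [[ 0.6558  0.0598  0.082 ]
 [ 0.6584 -0.1551  0.082 ]
 [ 0.4829 -0.1594  0.075 ]
 [ 0.4798  0.0584  0.075 ]]
side [[ 0.6593  0.0494  0.082 ]
 [ 0.6574 -0.1616  0.075 ]
 [ 0.4865 -0.1621  0.075 ]
 [ 0.4797  0.0569  0.075 ]]
[0.2149 0.1758 0.2178 0.1761] [  90.7091    1.3812  -89.1903 -179.5511]
[0.2111 0.1709 0.2191 0.1799] [ 89.4816   0.1867 -88.2231 177.6247]
(452, 72) [0.6403 0.0416 0.075 ]
(640, 66) [ 0.6426 -0.1396  0.075 ]
(655, 65) [ 0.6433 -0.1542  0.075 ]
(454, 176) [0.5408 0.0432 0.075 ]
(437, 176) [0.5412 0.0592 0.075 ]
(652, 205) [ 0.5094 -0.1423  0.075 ]
(455, 213) [0.5063 0.0435 0.075 ]
tray (758, 54) [ 0.6582 -0.2673  0.045 ]
tray (773, 219) [ 0.4947 -0.2682  0.045 ]
tray (672, 221) [ 0.4951 -0.1694  0.045 ]
tray (655, 56) [ 0.6581 -0.1638  0.045 ]
scr (248, 158) [0.5669 0.241  0.03  ]
scr (270, 149) [0.5753 0.2194 0.03  ]
scr (314, 258) [0.4683 0.1776 0.03  ]
scr (293, 267) [0.4602 0.1979 0.03  ]
scr side (38, 206) [0.4662 0.1791 0.03  ]
scr side (38, 216) [0.4677 0.1606 0.03  ]
scr side (128, 175) [0.5759 0.2378 0.03  ]
scr side (129, 195) [0.5772 0.1982 0.03  ]
ridge side (50, 180) [0.4821 0.1922 0.06  ]
ridge side (111, 161) [0.5553 0.2286 0.06  ]
ridge side (118, 178) [0.5644 0.1948 0.06  ]
ridge side (55, 195) [0.49   0.1639 0.06  ]
rack (45, 250) [0.4822 0.4341 0.036 ]
rack (150, 233) [0.4959 0.3345 0.036 ]
rack (157, 287) [0.4446 0.3271 0.036 ]
rack (47, 300) [0.4351 0.4309 0.036 ]
rack side (33, 84) [0.4385 0.4419 0.036 ]
rack side (66, 82) [0.4856 0.4466 0.036 ]
rack side (70, 128) [0.4974 0.3329 0.036 ]
rack side (35, 130) [0.4507 0.3289 0.036 ]
```

```bash
cat >> h.py <<'E'
def plan(p,yaw):
    """delta in tool axes (cm), rotvec deg, to TCP p with tool z down and tool y at world angle yaw(deg)"""
    o=r.get_obs(); A=R.from_rotvec(o['orientation']).as_matrix()
    y=np.array([np.cos(np.radians(yaw)),np.sin(np.radians(yaw)),0]); z=np.array([0,0,-1.]); T=np.column_stack([np.cross(y,z),y,z])
    d=A.T@(np.array(p)-o['tcp_pos'])*100; w=R.from_matrix(A.T@T).as_rotvec(degrees=True)
    print('t',round(o['clock'],2),'tcp',o['tcp_pos'].round(4),'yaw_y',np.degrees(np.arctan2(A[1,1],A[0,1])).round(2),'F',o['contact_force'].round(2),'w',round(o['grip_width'],4),'j7',o['joints'][6].round(2))
    print('xyz cm',d.round(2),'rot',w.round(2))
E
python3 -c "
from h import *
plan((.5195,.2095,.15),111.5)"
```

```text
t 1.1 tcp [0.2652 0.6207 0.2313] yaw_y 66.86 F [-0.14 -0.16  0.38] w 0.0856 j7 -0.08
xyz cm [-39.54 -27.82   8.13] rot [  0.    -0.   -44.64]
```

Emit:
jog_arm:
  rows:
    - {"xyz": [-3.2, -2.2, 0.6], "delta_rot": [0, 0, -4], "fingers": 0}
    - {"xyz": [-6.4, -4.5, 1.3], "delta_rot": [0, 0, -8], "fingers": 0}
    - {"xyz": [-9.6, -6.7, 2], "delta_rot": [0, 0, -12], "fingers": 0}
    - {"xyz": [-12.8, -9, 2.6], "delta_rot": [0, 0, -16], "fingers": 0}
    - {"xyz": [-16, -11.2, 3.2], "delta_rot": [0, 0, -20], "fingers": 0}
  grip_force: 60

```text
clock: 1.52
tcp_pos: [0.369, 0.4531, 0.1991]
orientation: [0.08, 3.14, 0.0]
contact_force: [0.9, 0.5, 0.4]
grip_width: 0.0851
```

```bash
python3 -c "
from h import *
plan((.5195,.2095,.12),111.5)"
```

```text
t 1.52 tcp [0.369  0.4531 0.1991] yaw_y 87.08 F [0.93 0.53 0.37] w 0.0851 j7 0.52
xyz cm [-16.27 -23.56   7.92] rot [ 0.000e+00  2.000e-02 -2.442e+01]
```

Emit:
jog_arm:
  rows:
    - {"xyz": [-2, -2.9, 0.8], "delta_rot": [0, 0, -4], "fingers": 0}
    - {"xyz": [-4, -5.8, 1.6], "delta_rot": [0, 0, -8], "fingers": 0}
    - {"xyz": [-6, -8.7, 2.4], "delta_rot": [0, 0, -12], "fingers": 0}
    - {"xyz": [-8, -11.6, 3.2], "delta_rot": [0, 0, -16], "fingers": 0}
    - {"xyz": [-10, -14.5, 4], "delta_rot": [0, 0, -20], "fingers": 0}

```text
clock: 1.93
tcp_pos: [0.4623, 0.3018, 0.1591]
orientation: [-0.472, 3.105, 0.001]
contact_force: [0.7, -1.0, 0.3]
grip_width: 0.0851
```

```bash
python3 -c "
from h import *
plan((.5195,.2095,.1),111.5)"
```

```text
t 1.93 tcp [0.4623 0.3018 0.1591] yaw_y 107.28 F [ 0.68 -1.05  0.31] w 0.0851 j7 1.17
xyz cm [ -2.72 -10.51   5.91] rot [ 0.01  0.05 -4.22]
```

Emit:
jog_arm:
  rows:
    - {"xyz": [-0.9, -3.5, 1], "delta_rot": [0, 0, -2], "fingers": 0}
    - {"xyz": [-1.8, -7, 2], "delta_rot": [0, 0, -4.2], "fingers": 0}
    - {"xyz": [-2.7, -10.5, 3.5], "delta_rot": [0, 0, -4.2], "fingers": 0}
    - {"xyz": [-2.7, -10.5, 5], "delta_rot": [0, 0, -4.2], "fingers": 0}
    - {"xyz": [-2.7, -10.5, 5], "delta_rot": [0, 0, -4.2], "fingers": 0}

```text
clock: 2.35
tcp_pos: [0.519, 0.2058, 0.1067]
orientation: [0.577, -3.085, 0.003]
contact_force: [-1.1, 1.2, -0.1]
grip_width: 0.0857
```

```bash
python3 -c "
from h import *
plan((.5195,.2095,.038),111.5)
for n in('side','top'): cv2.imwrite(f'pics/{n}2.png',imaging.grab_frame(n))
a=cv2.imread('pics/top2.png')[170:300,220:360];b=cv2.imread('pics/side2.png')[120:250,200:340]
cv2.imwrite('pics/c2.png',cv2.resize(np.hstack([a,b]),None,fx=2.8,fy=2.8,interpolation=cv2.INTER_CUBIC))
"
```

```text
t 2.35 tcp [0.519  0.2058 0.1067] yaw_y 111.18 F [-1.13  1.19 -0.06] w 0.0857 j7 1.44
xyz cm [-0.2   0.34  6.87] rot [-0.07 -0.19 -0.32]
```

View pics/c2.png

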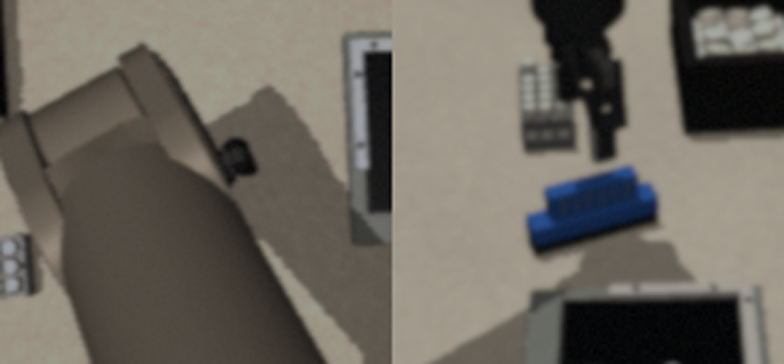

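Emit:
jog_arm:
  rows:
    - {"xyz": [-0.2, 0.35, 2.5], "delta_rot": [0, 0, -0.3], "fingers": 0}
    - {"xyz": [-0.2, 0.35, 5], "delta_rot": [0, 0, -0.3], "fingers": 0}
    - {"xyz": [-0.2, 0.35, 6.75], "delta_rot": [0, 0, -0.3], "fingers": 0}
    - {"xyz": [-0.2, 0.35, 6.75], "delta_rot": [0, 0, -0.3], "fingers": 0.3}
    - {"xyz": [-0.2, 0.35, 6.75], "delta_rot": [0, 0, -0.3], "fingers": 1}
  grip_force: 70

```text
clock: 2.87
tcp_pos: [0.5188, 0.2157, 0.042]
orientation: [0.598, -3.084, -0.002]
contact_force: [0.1, 0.2, 0.4]
grip_width: 0.0641
```

Emit:
jog_arm:
  rows:
    - {"xyz": [0, 0, 0], "fingers": 1}
    - {"xyz": [0, 0, 0], "fingers": 1}
    - {"xyz": [0, 0, 0], "fingers": 1}
    - {"xyz": [0, 0, 0], "fingers": 1}
    - {"xyz": [0, 0, 0], "fingers": 1}

```text
$.rows[0]: bad value
```

```bash
python3 -c "
from h import *
plan((.558,.008,.16),90.7)
for n in('side','top'): cv2.imwrite(f'pics/{n}3.png',imaging.grab_frame(n))
a=cv2.imread('pics/top3.png')[170:300,220:360];b=cv2.imread('pics/side3.png')[120:250,200:340]
cv2.imwrite('pics/c3.png',cv2.resize(np.hstack([a,b]),None,fx=2.8,fy=2.8,interpolation=cv2.INTER_CUBIC))
"
```

```text
t 2.87 tcp [0.5188 0.2157 0.042 ] yaw_y 111.93 F [0.09 0.16 0.44] w 0.0641 j7 1.44
xyz cm [  4.13 -20.71 -11.83] rot [ 0.07 -0.04 21.23]
```

View pics/c3.png

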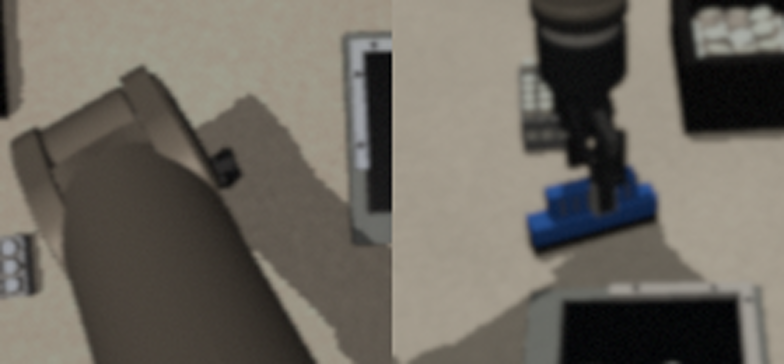

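Emit:
jog_arm:
  rows:
    - {"xyz": [0.1, -0.6, 0.3], "delta_rot": [0, 0, 0.4], "fingers": 0.3}
    - {"xyz": [0.1, -0.6, 0.35], "delta_rot": [0, 0, 0.4], "fingers": 0.5}
    - {"xyz": [0.1, -0.6, 0.35], "delta_rot": [0, 0, 0.4], "fingers": 1}
    - {"xyz": [0.1, -0.6, 0.35], "delta_rot": [0, 0, 0.4], "fingers": 1}
    - {"xyz": [0.1, -0.6, 0.35], "delta_rot": [0, 0, 0.4], "fingers": 1}

```text
clock: 3.38
tcp_pos: [0.5218, 0.2097, 0.0403]
orientation: [-0.584, 3.084, 0.003]
contact_force: [-0.9, 0.2, 1.4]
grip_width: 0.0163
```

Emit:
jog_arm:
  rows:
    - {"xyz": [0, 0, 0], "delta_rot": [0, 0, 0], "fingers": 1}
    - {"xyz": [0, 0, 0], "delta_rot": [0, 0, 0], "fingers": 1}
    - {"xyz": [0, 0, 0], "delta_rot": [0, 0, 0], "fingers": 1}
    - {"xyz": [0, 0, 0], "delta_rot": [0, 0, 0], "fingers": 1}
    - {"xyz": [0, 0, 0], "delta_rot": [0, 0, 0], "fingers": 1}

```text
clock: 3.8
tcp_pos: [0.5217, 0.2098, 0.0403]
orientation: [-0.585, 3.084, 0.003]
contact_force: [0.6, -0.0, 1.6]
grip_width: 0.0166
```

```bash
python3 -c "
from h import *
plan((.558,.008,.16),90.7)
"
```

```text
t 3.8 tcp [0.5217 0.2098 0.0403] yaw_y 111.47 F [ 0.62 -0.02  1.59] w 0.0166 j7 1.44
xyz cm [  3.97 -20.09 -12.01] rot [ 0.12  0.16 20.77]
```

Emit:
jog_arm:
  rows:
    - {"xyz": [0, 0, -3], "delta_rot": [0, 0, 0], "fingers": 1}
    - {"xyz": [0, 0, -6], "delta_rot": [0, 0, 0], "fingers": 1}
    - {"xyz": [0, 0, -9], "delta_rot": [0, 0, 2], "fingers": 1}
    - {"xyz": [0, 0, -12], "delta_rot": [0, 0, 4], "fingers": 1}
    - {"xyz": [0.3, -1.5, -12], "delta_rot": [0, 0, 7], "fingers": 1}

```text
clock: 4.22
tcp_pos: [0.5267, 0.1991, 0.166]
orientation: [-0.398, 3.104, 0.012]
contact_force: [0.4, 0.8, -0.9]
grip_width: 0.0165
```

```bash
python3 -c "
from h import *
plan((.558,.008,.16),90.7)
for n in('side','top'): cv2.imwrite(f'pics/{n}4.png',imaging.grab_frame(n))
"
```

```text
t 4.22 tcp [0.5267 0.1991 0.166 ] yaw_y 104.61 F [ 0.36  0.76 -0.88] w 0.0165 j7 1.37
xyz cm [  1.8  -19.29   0.46] rot [ 0.43  0.68 13.9 ]
```

View pics/side4.png

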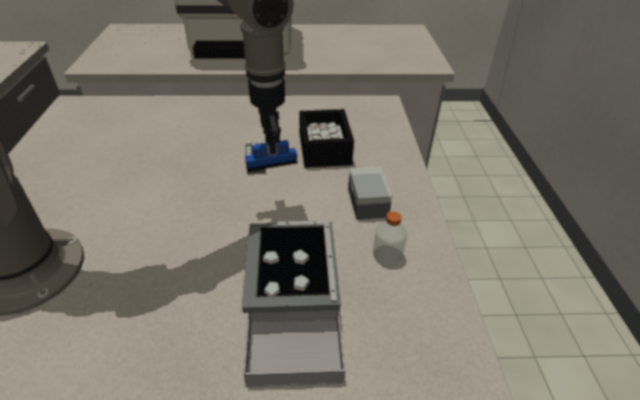

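Emit:
jog_arm:
  rows:
    - {"xyz": [0.4, -4, 0], "delta_rot": [0, 0, 3], "fingers": 1}
    - {"xyz": [0.8, -8, 0.2], "delta_rot": [0, 0, 6], "fingers": 1}
    - {"xyz": [1.2, -12, 0.4], "delta_rot": [0, 0, 9], "fingers": 1}
    - {"xyz": [1.5, -16, 0.4], "delta_rot": [0, 0, 12], "fingers": 1}
    - {"xyz": [1.8, -19.2, 0.4], "delta_rot": [0.4, 0.6, 14], "fingers": 1}

```text
clock: 4.73
tcp_pos: [0.5534, -0.0023, 0.155]
orientation: [0.001, -3.133, 0.012]
contact_force: [0.5, 0.1, -0.7]
grip_width: 0.0167
```

Emit:
jog_arm:
  rows:
    - {"xyz": [0, 0, 0], "delta_rot": [0, 0, 0], "fingers": 1}
    - {"xyz": [0, 0, 0.5], "delta_rot": [0, 0, 0], "fingers": 1}
    - {"xyz": [0, 0, 1], "delta_rot": [0, 0, 0], "fingers": 1}
    - {"xyz": [0, 0, 1], "delta_rot": [0, 0, 0], "fingers": 1}
    - {"xyz": [0, 0, 1], "delta_rot": [0, 0, 0], "fingers": 1}

```text
clock: 5.15
tcp_pos: [0.5526, -0.0003, 0.1439]
orientation: [0.006, -3.131, 0.011]
contact_force: [0.5, 0.0, -1.1]
grip_width: 0.0163
```

```bash
python3 -c "
from h import *
plan((.558,.005,.118),90.7)
for n in('side','top'): cv2.imwrite(f'pics/{n}5.png',imaging.grab_frame(n))
a=cv2.imread('pics/top5.png')[150:290,310:500];b=cv2.imread('pics/side5.png')[160:350,220:380]
a=cv2.resize(a,None,fx=2.3,fy=2.3,interpolation=cv2.INTER_CUBIC)
b=cv2.resize(b,None,fx=2.2,fy=2.2,interpolation=cv2.INTER_CUBIC)
c=np.zeros((430,800,3),np.uint8); c[:a.shape[0],:a.shape[1]]=a; c[:b.shape[0],445:445+b.shape[1]]=b
cv2.imwrite('pics/c5.png',c)
"
```

```text
t 5.15 tcp [ 5.526e-01 -3.000e-04  1.439e-01] yaw_y 90.22 F [ 0.54  0.04 -1.1 ] w 0.0163 j7 1.52
xyz cm [-0.57  0.55  2.58] rot [-0.41 -0.61 -0.48]
```

View pics/c5.png

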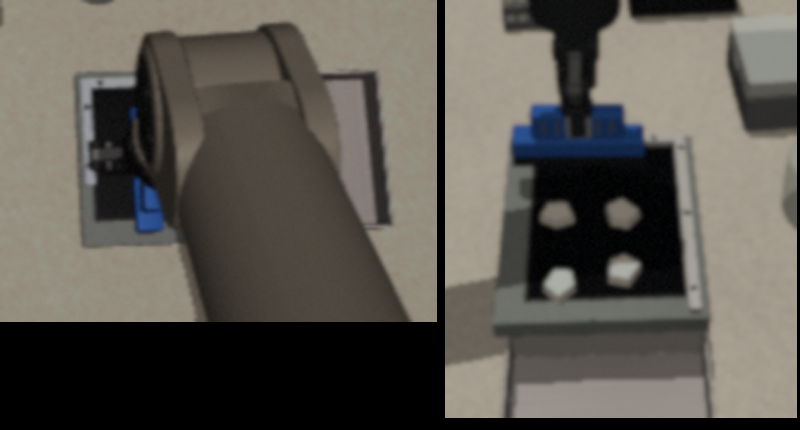

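Emit:
jog_arm:
  rows:
    - {"xyz": [-0.5, 0.5, 0.5], "delta_rot": [-0.4, -0.6, -0.5], "fingers": 1}
    - {"xyz": [-0.5, 0.5, 1], "delta_rot": [-0.4, -0.6, -0.5], "fingers": 1}
    - {"xyz": [-0.5, 0.5, 1.6], "delta_rot": [-0.4, -0.6, -0.5], "fingers": 1}
    - {"xyz": [-0.5, 0.5, 2.2], "delta_rot": [-0.4, -0.6, -0.5], "fingers": 1}
    - {"xyz": [-0.5, 0.5, 2.6], "delta_rot": [-0.4, -0.6, -0.5], "fingers": 1}

```text
clock: 5.67
tcp_pos: [0.5574, 0.0039, 0.1176]
orientation: [-0.018, 3.141, -0.001]
contact_force: [-0.4, -0.7, -2.3]
grip_width: 0.0167
```

```bash
python3 -c "
from h import *
plan((.558,.005,.116),90.7)
for n in('side','top'): cv2.imwrite(f'pics/{n}6.png',imaging.grab_frame(n))
b=cv2.imread('pics/side6.png')[180:330,220:380]
b=cv2.resize(b,None,fx=4,fy=4,interpolation=cv2.INTER_CUBIC)
cv2.imwrite('pics/c6.png',b)
"
```

```text
t 5.67 tcp [0.5574 0.0039 0.1176] yaw_y 90.67 F [-0.36 -0.73 -2.3 ] w 0.0167 j7 1.53
xyz cm [-0.06  0.11  0.16] rot [-0.04  0.02 -0.03]
```

View pics/c6.png

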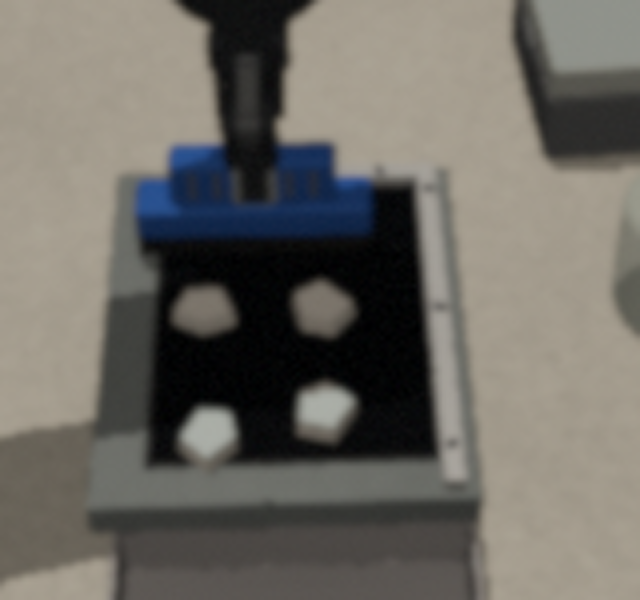

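Emit:
jog_arm:
  rows:
    - {"xyz": [-0.5, 0, 0.15], "delta_rot": [0, 0, 0], "fingers": 1}
    - {"xyz": [-0.5, -0.8, 0.15], "delta_rot": [0, 0, 0], "fingers": 1}
    - {"xyz": [-0.5, -1.7, 0.15], "delta_rot": [0, 0, 0], "fingers": 1}
    - {"xyz": [-0.5, -2.7, 0.15], "delta_rot": [0, 0, 0], "fingers": 1}
    - {"xyz": [-0.5, -3.7, 0.15], "delta_rot": [0, 0, 0], "fingers": 1}

```text
clock: 6.18
tcp_pos: [0.5626, -0.0349, 0.1163]
orientation: [0.017, -3.141, 0.002]
contact_force: [0.2, 0.4, -2.2]
grip_width: 0.0167
```

```bash
python3 -c "
from h import *
plan((.5625,-.1,.116),90.7)
for n in('side',): cv2.imwrite(f'pics/{n}7.png',imaging.grab_frame(n))
b=cv2.imread('pics/side7.png')[180:330,220:380]
b=cv2.resize(b,None,fx=4,fy=4,interpolation=cv2.INTER_CUBIC)
cv2.imwrite('pics/c7.png',b)
"
```

```text
t 6.18 tcp [ 0.5626 -0.0349  0.1163] yaw_y 90.61 F [ 0.21  0.38 -2.22] w 0.0167 j7 1.6
xyz cm [ 0.08 -6.51  0.03] rot [-0.06 -0.01 -0.09]
```

View pics/c7.png

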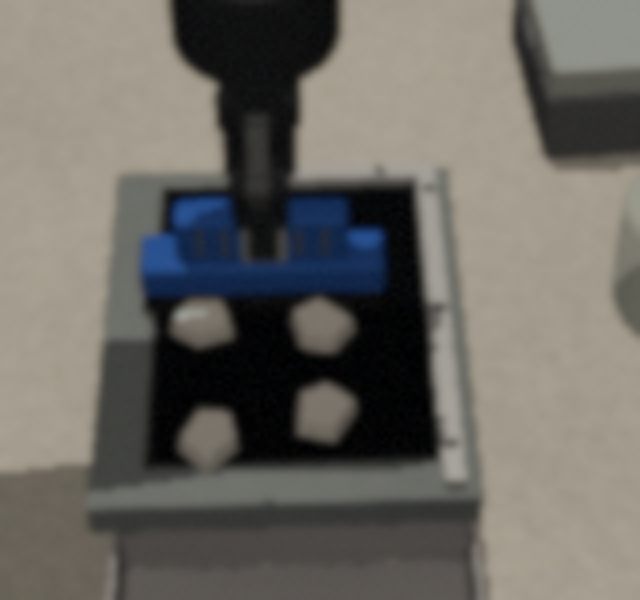

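Emit:
jog_arm:
  rows:
    - {"xyz": [0, -1, 0.03], "delta_rot": [0, 0, 0], "fingers": 1}
    - {"xyz": [0, -2, 0.03], "delta_rot": [0, 0, 0], "fingers": 1}
    - {"xyz": [0, -3, 0.03], "delta_rot": [0, 0, 0], "fingers": 1}
    - {"xyz": [0, -4, 0.03], "delta_rot": [0, 0, 0], "fingers": 1}
    - {"xyz": [0, -5, 0.03], "delta_rot": [0, 0, 0], "fingers": 1}

```text
clock: 6.65
tcp_pos: [0.5628, -0.0889, 0.1162]
orientation: [0.012, -3.141, 0.004]
contact_force: [0.2, 0.6, -1.2]
grip_width: 0.0167
```

```bash
python3 -c "
from h import *
plan((.5625,-.15,.116),90.7)
for n in('side',): cv2.imwrite(f'pics/{n}8.png',imaging.grab_frame(n))
b=cv2.imread('pics/side8.png')[180:330,220:380]
b=cv2.resize(b,None,fx=4,fy=4,interpolation=cv2.INTER_CUBIC)
cv2.imwrite('pics/c8.png',b)
"
```

```text
t 6.65 tcp [ 0.5628 -0.0889  0.1162] yaw_y 90.43 F [ 0.21  0.6  -1.18] w 0.0167 j7 1.7
xyz cm [ 0.08 -6.11  0.04] rot [-0.15 -0.01 -0.27]
```

View pics/c8.png

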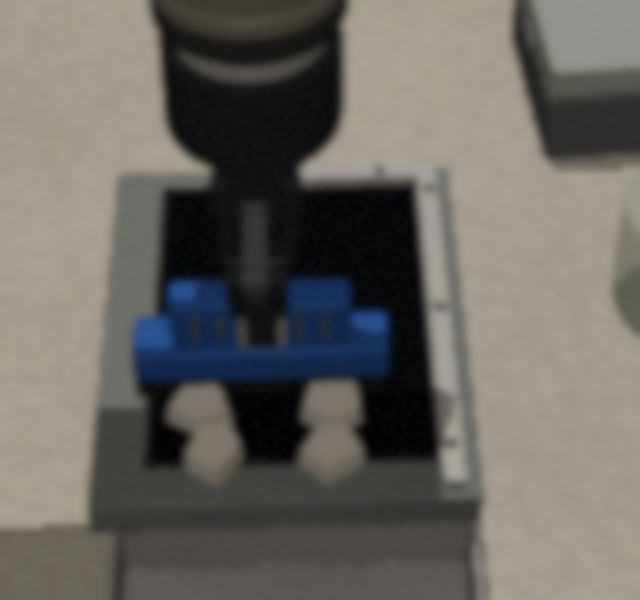

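Emit:
jog_arm:
  rows:
    - {"xyz": [0, -0.8, 0.03], "delta_rot": [0, 0, -0.2], "fingers": 1}
    - {"xyz": [0, -1.6, 0.03], "delta_rot": [0, 0, -0.2], "fingers": 1}
    - {"xyz": [0, -2.4, 0.03], "delta_rot": [0, 0, -0.2], "fingers": 1}
    - {"xyz": [0, -3.2, 0.03], "delta_rot": [0, 0, -0.2], "fingers": 1}
    - {"xyz": [0, -4, 0.03], "delta_rot": [0, 0, -0.2], "fingers": 1}

```text
clock: 7.12
tcp_pos: [0.5629, -0.1323, 0.1162]
orientation: [-0.013, 3.142, -0.007]
contact_force: [-0.5, 0.3, -1.1]
grip_width: 0.0167
```

```bash
python3 -c "
from h import *
plan((.5625,-.175,.116),90.7)
for n in('side',): cv2.imwrite(f'pics/{n}9.png',imaging.grab_frame(n))
b=cv2.imread('pics/side9.png')[200:390,220:380]
b=cv2.resize(b,None,fx=3,fy=3,interpolation=cv2.INTER_CUBIC)
cv2.imwrite('pics/c9.png',b)
"
```

```text
t 7.12 tcp [ 0.5629 -0.1323  0.1162] yaw_y 90.48 F [-0.46  0.35 -1.13] w 0.0167 j7 1.78
xyz cm [ 0.07 -4.27  0.04] rot [-0.25  0.   -0.22]
```

View pics/c9.png

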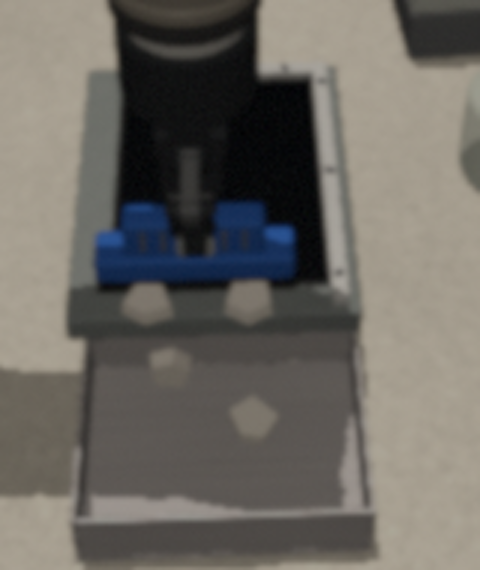

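Emit:
jog_arm:
  rows:
    - {"xyz": [0, -0.9, 0.03], "delta_rot": [-0.2, 0, -0.2], "fingers": 1}
    - {"xyz": [0, -1.8, 0.03], "delta_rot": [-0.2, 0, -0.2], "fingers": 1}
    - {"xyz": [0, -2.7, 0], "delta_rot": [-0.2, 0, -0.2], "fingers": 1}
    - {"xyz": [0, -3.6, 0], "delta_rot": [-0.2, 0, -0.2], "fingers": 1}
    - {"xyz": [0, -4.2, 0], "delta_rot": [-0.2, 0, -0.2], "fingers": 1}

```text
clock: 7.58
tcp_pos: [0.5629, -0.178, 0.1166]
orientation: [-0.014, 3.141, -0.004]
contact_force: [0.3, 0.6, -1.0]
grip_width: 0.0163
```

Emit:
jog_arm:
  rows:
    - {"xyz": [0, 0, 0], "delta_rot": [0, 0, 0], "fingers": 1}
    - {"xyz": [0, 0, -1], "delta_rot": [0, 0, 0], "fingers": 1}
    - {"xyz": [0, 0, -2], "delta_rot": [0, 0, 0], "fingers": 1}
    - {"xyz": [0, 0, -3], "delta_rot": [0, 0, 0], "fingers": 1}
    - {"xyz": [0, 0, -4], "delta_rot": [0, 0, 0], "fingers": 1}

```text
clock: 8.0
tcp_pos: [0.5634, -0.1774, 0.1583]
orientation: [-0.015, 3.14, -0.004]
contact_force: [0.3, -0.3, -1.9]
grip_width: 0.0168
```

```bash
python3 -c "
from h import *
plan((.5625,-.05,.18),90.7)
for n in('side','top'): cv2.imwrite(f'pics/{n}10.png',imaging.grab_frame(n))
b=cv2.imread('pics/side10.png')[200:390,220:380]
b=cv2.resize(b,None,fx=3,fy=3,interpolation=cv2.INTER_CUBIC)
cv2.imwrite('pics/c10.png',b)
"
```

```text
t 8.0 tcp [ 0.5634 -0.1774  0.1583] yaw_y 90.55 F [ 0.29 -0.33 -1.88] w 0.0168 j7 1.86
xyz cm [-0.04 12.73 -2.21] rot [-0.15  0.09 -0.15]
```

View pics/c10.png

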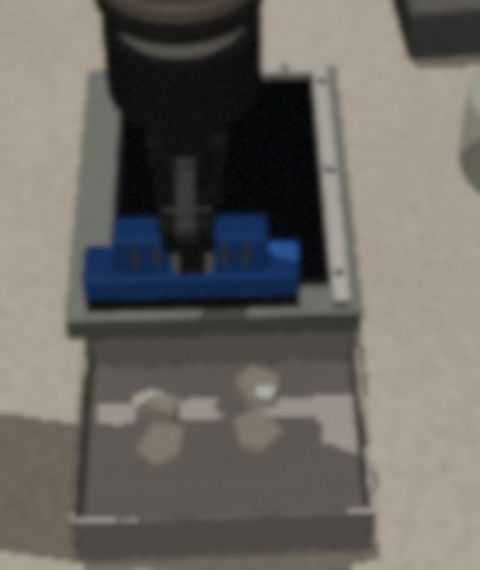

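Emit:
jog_arm:
  rows:
    - {"xyz": [0.3, 4, -0.5], "delta_rot": [0, 0, 0], "fingers": 1}
    - {"xyz": [0.6, 8, -1], "delta_rot": [0, 0, 0], "fingers": 1}
    - {"xyz": [0.9, 12, -1], "delta_rot": [0, 0, 0], "fingers": 1}
    - {"xyz": [1.2, 16, -1], "delta_rot": [0, 0, 0], "fingers": 1}
    - {"xyz": [1.5, 20, -1], "delta_rot": [0, 0, 0], "fingers": 1}

```text
clock: 8.52
tcp_pos: [0.5471, 0.024, 0.1689]
orientation: [-0.015, 3.136, -0.005]
contact_force: [0.4, 0.3, -1.4]
grip_width: 0.0168
```

```bash
python3 -c "
from h import *
plan((.52,.20,.08),91)
"
```

```text
t 8.52 tcp [0.5471 0.024  0.1689] yaw_y 90.54 F [ 0.37  0.25 -1.37] w 0.0168 j7 1.46
xyz cm [ 2.6  17.65  8.82] rot [-0.19  0.31 -0.46]
```

Emit:
jog_arm:
  rows:
    - {"xyz": [0.6, 4, 0.3], "delta_rot": [0, 0, 0], "fingers": 1}
    - {"xyz": [1.2, 8, 0.3], "delta_rot": [0, 0, 0], "fingers": 1}
    - {"xyz": [1.8, 12, 0.5], "delta_rot": [-0.2, 0.3, -0.4], "fingers": 1}
    - {"xyz": [2.4, 15.5, 3], "delta_rot": [-0.2, 0.3, -0.4], "fingers": 1}
    - {"xyz": [2.6, 17.5, 5], "delta_rot": [-0.2, 0.3, -0.4], "fingers": 1}

```text
clock: 8.93
tcp_pos: [0.519, 0.2041, 0.1186]
orientation: [-0.034, 3.139, 0.006]
contact_force: [0.1, 0.1, -2.0]
grip_width: 0.0168
```

```bash
python3 -c "
from h import *
plan((.52,.20,.0415),91)
imaging.grab_frame('top'); cv2.imwrite('pics/top11.png',imaging.grab_frame('top'))
"
```

```text
t 8.93 tcp [0.519  0.2041 0.1186] yaw_y 91.22 F [ 0.07  0.1  -1.95] w 0.0168 j7 1.13
xyz cm [-0.07 -0.44  7.71] rot [0.21 0.14 0.22]
```

View pics/top11.png

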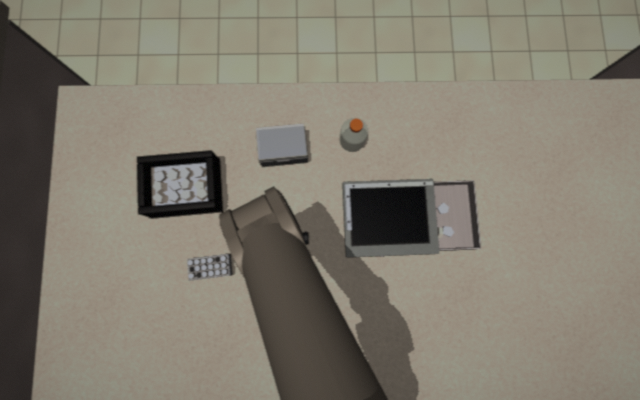

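Emit:
jog_arm:
  rows:
    - {"xyz": [0, -0.3, 2.5], "delta_rot": [0.2, 0.1, 0.2], "fingers": 1}
    - {"xyz": [0, -0.3, 5], "delta_rot": [0.2, 0.1, 0.2], "fingers": 1}
    - {"xyz": [0, -0.3, 6.6], "delta_rot": [0.2, 0.1, 0.2], "fingers": 1}
    - {"xyz": [0, -0.3, 7.3], "delta_rot": [0.2, 0.1, 0.2], "fingers": 1}
    - {"xyz": [0, -0.3, 7.6], "delta_rot": [0.2, 0.1, 0.2], "fingers": 1}

```text
clock: 9.45
tcp_pos: [0.5142, 0.2, 0.0399]
orientation: [0.033, -3.13, 0.007]
contact_force: [-17.2, -5.0, 43.3]
grip_width: 0.0165
```

```bash
python3 -c "
from h import *
plan((.52,.20,.0405),91)
"
```

```text
t 9.45 tcp [0.5142 0.2    0.0399] yaw_y 91.22 F [-17.17  -5.01  43.26] w 0.0165 j7 1.13
xyz cm [-0.58 -0.02 -0.06] rot [-0.25 -0.63  0.22]
```

Emit:
jog_arm:
  rows:
    - {"xyz": [0, 0, -0.1], "delta_rot": [0, 0, 0], "fingers": 1}
    - {"xyz": [0, 0, -0.1], "delta_rot": [0, 0, 0], "fingers": 1}
    - {"xyz": [0, 0, -0.1], "delta_rot": [0, 0, 0], "fingers": 1}
    - {"xyz": [0, 0, -0.1], "delta_rot": [0, 0, 0], "fingers": 1}
    - {"xyz": [0, 0, -0.1], "delta_rot": [0, 0, 0], "fingers": 1}

```text
clock: 9.87
tcp_pos: [0.5145, 0.1999, 0.0412]
orientation: [0.033, -3.131, 0.007]
contact_force: [-0.5, 0.2, -1.5]
grip_width: 0.0167
```

Emit:
jog_arm:
  rows:
    - {"xyz": [0, 0, 0.04], "delta_rot": [0, 0, 0], "fingers": 1}
    - {"xyz": [0, 0, 0.04], "delta_rot": [0, 0, 0], "fingers": 0.6}
    - {"xyz": [0, 0, 0.04], "delta_rot": [0, 0, 0], "fingers": 0.4}
    - {"xyz": [0, 0, 0], "delta_rot": [0, 0, 0], "fingers": 0}
    - {"xyz": [0, 0, 0], "delta_rot": [0, 0, 0], "fingers": 0}

```text
clock: 10.28
tcp_pos: [0.5147, 0.2, 0.0413]
orientation: [0.033, -3.131, 0.007]
contact_force: [-0.2, -0.7, 0.1]
grip_width: 0.0645
```

Emit:
jog_arm:
  rows:
    - {"xyz": [0, 0, 0], "delta_rot": [0, 0, 0], "fingers": 0}
    - {"xyz": [0, 0, -2], "delta_rot": [0, 0, 0], "fingers": 0}
    - {"xyz": [0, 0, -5], "delta_rot": [0, 0, 0], "fingers": 0}
    - {"xyz": [0, 0, -8], "delta_rot": [0, 0, 0], "fingers": 0}
    - {"xyz": [0, 0, -10], "delta_rot": [0, 0, 5], "fingers": 0}

```text
clock: 10.7
tcp_pos: [0.5166, 0.2007, 0.1438]
orientation: [-0.104, -3.132, 0.005]
contact_force: [0.2, 1.0, 0.4]
grip_width: 0.0854
```

```bash
python3 -c "
from h import *
plan((.465,.384,.14),6.3)
for n in('side',): cv2.imwrite(f'pics/{n}12.png',imaging.grab_frame(n))
b=cv2.imread('pics/side12.png')[100:390,200:420]
b=cv2.resize(b,None,fx=2,fy=2,interpolation=cv2.INTER_CUBIC)
cv2.imwrite('pics/c12.png',b)
"
```

```text
t 10.7 tcp [0.5166 0.2007 0.1438] yaw_y 86.2 F [0.21 1.02 0.44] w 0.0854 j7 1.05
xyz cm [ 6.36 17.95  0.37] rot [-0.48 -0.23 79.9 ]
```

View pics/c12.png

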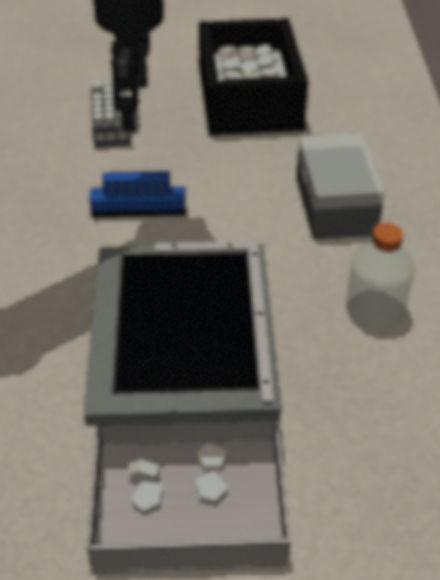

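Emit:
jog_arm:
  rows:
    - {"xyz": [1, 3, 0], "delta_rot": [0, 0, 7], "fingers": 0}
    - {"xyz": [2, 6, 0], "delta_rot": [0, 0, 14], "fingers": 0}
    - {"xyz": [3, 9, 0], "delta_rot": [0, 0, 21], "fingers": 0}
    - {"xyz": [4, 12, 0], "delta_rot": [0, 0, 28], "fingers": 0}
    - {"xyz": [5, 15, 0], "delta_rot": [0, 0, 35], "fingers": 0}

```text
clock: 11.17
tcp_pos: [0.4794, 0.3563, 0.1471]
orientation: [-1.065, -2.952, 0.002]
contact_force: [-0.1, -0.1, 0.4]
grip_width: 0.0857
```

```bash
python3 -c "
from h import *
plan((.465,.384,.12),6.3)
"
```

```text
t 11.17 tcp [0.4794 0.3563 0.1471] yaw_y 50.33 F [-0.13 -0.1   0.44] w 0.0857 j7 0.22
xyz cm [2.87 1.22 2.72] rot [-0.18 -0.08 44.03]
```

Emit:
jog_arm:
  rows:
    - {"xyz": [1, 0.4, 0], "delta_rot": [0, 0, 7], "fingers": 0}
    - {"xyz": [2, 0.8, 0], "delta_rot": [0, 0, 14], "fingers": 0}
    - {"xyz": [2.9, 1.2, 0], "delta_rot": [0, 0, 21], "fingers": 0}
    - {"xyz": [2.9, 1.2, 1], "delta_rot": [0, 0, 28], "fingers": 0}
    - {"xyz": [2.9, 1.2, 2], "delta_rot": [0, 0, 35], "fingers": 0}

```text
clock: 11.58
tcp_pos: [0.4643, 0.3854, 0.1272]
orientation: [-1.909, -2.492, 0.001]
contact_force: [0.2, -0.5, -0.0]
grip_width: 0.0855
```

Emit:
jog_arm:
  rows:
    - {"xyz": [0, 0, 0], "delta_rot": [0, 0, 5], "fingers": 0}
    - {"xyz": [0, 0, 0], "delta_rot": [0, 0, 9], "fingers": 0}
    - {"xyz": [0, 0, 0.5], "delta_rot": [0, 0, 9], "fingers": 0}
    - {"xyz": [0, 0, 0.5], "delta_rot": [0, 0, 9], "fingers": 0}
    - {"xyz": [0, 0, 0.5], "delta_rot": [0, 0, 9], "fingers": 0}

```text
clock: 12.0
tcp_pos: [0.464, 0.3852, 0.1218]
orientation: [-2.096, -2.337, 0.003]
contact_force: [-0.1, -0.4, 0.0]
grip_width: 0.0853
```

```bash
python3 -c "
from h import *
plan((.465,.384,.008),6.3)
for n in('side','top'): cv2.imwrite(f'pics/{n}13.png',imaging.grab_frame(n))
a=cv2.imread('pics/top13.png')[190:330,130:310];b=cv2.imread('pics/side13.png')[90:220,190:340]
a=cv2.resize(a,None,fx=2.2,fy=2.2,interpolation=cv2.INTER_CUBIC)
b=cv2.resize(b,None,fx=2.6,fy=2.6,interpolation=cv2.INTER_CUBIC)
c=np.zeros((340,790,3),np.uint8); c[:a.shape[0],:a.shape[1]]=a; c[:b.shape[0],398:398+b.shape[1]]=b
cv2.imwrite('pics/c13.png',c)
"
```

```text
t 12.0 tcp [0.464  0.3852 0.1218] yaw_y 6.24 F [-0.07 -0.45  0.03] w 0.0853 j7 -0.49
xyz cm [-0.14  0.11 11.38] rot [-0.17 -0.04 -0.06]
```

View pics/c13.png

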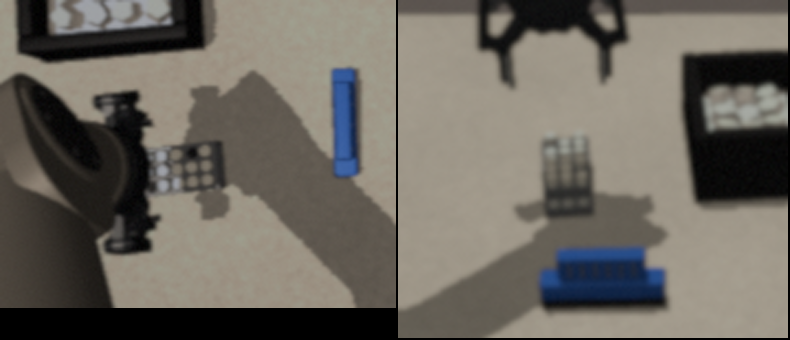

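Emit:
jog_arm:
  rows:
    - {"xyz": [0, 0.3, 3], "delta_rot": [0, 0, 0], "fingers": 0}
    - {"xyz": [-0.1, 0.3, 6], "delta_rot": [0, 0, 0], "fingers": 0}
    - {"xyz": [-0.1, 0.3, 9], "delta_rot": [0, 0, 0], "fingers": 0}
    - {"xyz": [-0.1, 0.3, 10.8], "delta_rot": [0, 0, 0], "fingers": 0}
    - {"xyz": [-0.1, 0.3, 11.2], "delta_rot": [0, 0, 0], "fingers": 0}

```text
clock: 12.52
tcp_pos: [0.4653, 0.3832, 0.007]
orientation: [-2.095, -2.336, 0.01]
contact_force: [0.2, -0.1, -0.5]
grip_width: 0.0852
```

```bash
python3 -c "
from h import *
plan((.466,.384,.008),6.3)
for n in('side',): cv2.imwrite(f'pics/{n}14.png',imaging.grab_frame(n))
b=cv2.imread('pics/side14.png')[90:220,190:340]
b=cv2.resize(b,None,fx=4,fy=4,interpolation=cv2.INTER_CUBIC)
cv2.imwrite('pics/c14.png',b)
"
```

```text
t 12.52 tcp [0.4653 0.3832 0.007 ] yaw_y 6.22 F [ 0.24 -0.06 -0.51] w 0.0852 j7 -0.43
xyz cm [ 0.07  0.07 -0.1 ] rot [-0.39  0.1  -0.08]
```

View pics/c14.png

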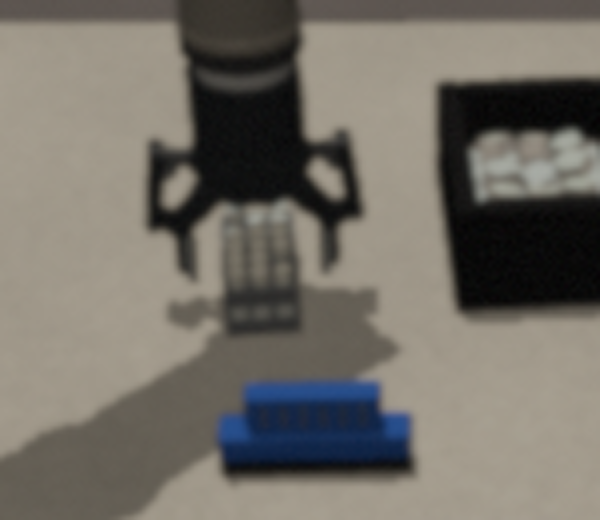

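Emit:
jog_arm:
  rows:
    - {"xyz": [0, 0, -0.1], "delta_rot": [-0.4, 0.1, 0], "fingers": 0.2}
    - {"xyz": [0, 0, -0.1], "delta_rot": [-0.4, 0.1, 0], "fingers": 0.4}
    - {"xyz": [0, 0, -0.1], "delta_rot": [-0.4, 0.1, 0], "fingers": 1}
    - {"xyz": [0, 0, -0.1], "delta_rot": [-0.4, 0.1, 0], "fingers": 1}
    - {"xyz": [0, 0, -0.1], "delta_rot": [-0.4, 0.1, 0], "fingers": 1}
  grip_force: 70

```text
clock: 12.98
tcp_pos: [0.4671, 0.3845, 0.0109]
orientation: [2.098, 2.338, 0.007]
contact_force: [-1.1, -1.0, 6.9]
grip_width: 0.0509
```

Emit:
jog_arm:
  rows:
    - {"xyz": [0, 0, 0], "delta_rot": [0, 0, 0], "fingers": 1}
    - {"xyz": [0, 0, 0], "delta_rot": [0, 0, 0], "fingers": 1}
    - {"xyz": [0, 0, 0], "delta_rot": [0, 0, 0], "fingers": 1}
    - {"xyz": [0, 0, -1], "delta_rot": [0, 0, 0], "fingers": 1}
    - {"xyz": [0, 0, -3], "delta_rot": [0, 0, 0], "fingers": 1}

```text
clock: 13.4
tcp_pos: [0.4654, 0.3831, 0.0395]
orientation: [2.098, 2.338, -0.001]
contact_force: [-0.1, 0.9, -0.7]
grip_width: 0.0506
```

```bash
python3 -c "
from h import *
plan((.466,.384,.16),6.3)
for n in('side',): cv2.imwrite(f'pics/{n}15.png',imaging.grab_frame(n))
b=cv2.imread('pics/side15.png')[70:200,190:340]
b=cv2.resize(b,None,fx=4,fy=4,interpolation=cv2.INTER_CUBIC)
cv2.imwrite('pics/c15.png',b)
"
```

```text
t 13.4 tcp [0.4654 0.3831 0.0395] yaw_y 6.22 F [-0.13  0.92 -0.69] w 0.0506 j7 -0.45
xyz cm [  0.08   0.07 -12.05] rot [-0.    0.02 -0.08]
```

View pics/c15.png

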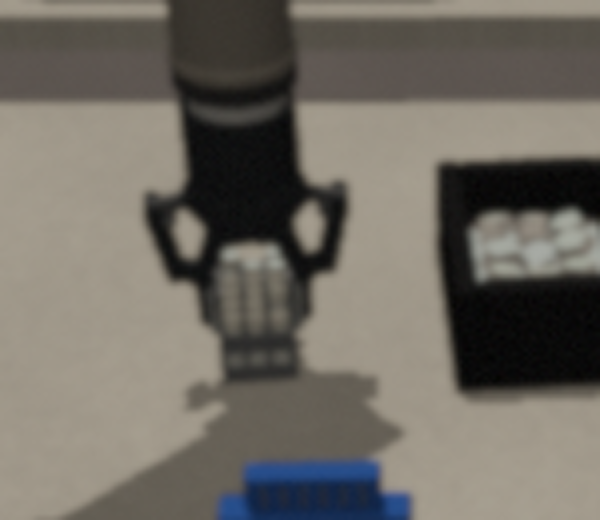

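Emit:
jog_arm:
  rows:
    - {"xyz": [0, 0, -4], "delta_rot": [0, 0, 0], "fingers": 1}
    - {"xyz": [0, 0, -8], "delta_rot": [0, 0, 0], "fingers": 1}
    - {"xyz": [0, 0, -11.5], "delta_rot": [0, 0, 0], "fingers": 1}
    - {"xyz": [1, 0.5, -12], "delta_rot": [0, 0, 0], "fingers": 1}
    - {"xyz": [4, 1.5, -12], "delta_rot": [0, 0, 0], "fingers": 1}

```text
clock: 13.87
tcp_pos: [0.4809, 0.4225, 0.1693]
orientation: [2.104, 2.33, 0.018]
contact_force: [-0.0, -0.1, -1.5]
grip_width: 0.0507
```

```bash
python3 -c "
from h import *
plan((.60,-.025,.15),.7)
"
```

```text
t 13.87 tcp [0.4809 0.4225 0.1693] yaw_y 5.83 F [-0.04 -0.1  -1.46] w 0.0507 j7 -0.54
xyz cm [-45.74   7.28   1.73] rot [ 0.55 -0.37  5.13]
```

Emit:
jog_arm:
  rows:
    - {"xyz": [-3, 0.5, 0.3], "delta_rot": [0.1, 0, 1], "fingers": 1}
    - {"xyz": [-7, 1.1, 0.6], "delta_rot": [0.2, -0.1, 2], "fingers": 1}
    - {"xyz": [-11, 1.8, 0.8], "delta_rot": [0.3, -0.2, 3], "fingers": 1}
    - {"xyz": [-15, 2.4, 1], "delta_rot": [0.4, -0.3, 4], "fingers": 1}
    - {"xyz": [-19, 3, 1], "delta_rot": [0.5, -0.3, 5], "fingers": 1}

```text
clock: 14.28
tcp_pos: [0.5301, 0.2348, 0.1585]
orientation: [-2.205, -2.237, -0.002]
contact_force: [1.2, -0.4, -1.6]
grip_width: 0.0506
```

```bash
python3 -c "
from h import *
plan((.60,-.025,.15),.7)
"
```

```text
t 14.28 tcp [0.5301 0.2348 0.1585] yaw_y 0.81 F [ 1.15 -0.39 -1.56] w 0.0506 j7 -0.31
xyz cm [-26.07   6.62   0.83] rot [ 0.04 -0.06  0.11]
```

Emit:
jog_arm:
  rows:
    - {"xyz": [-3.8, 1, 0.2], "delta_rot": [0, 0, 0], "fingers": 1}
    - {"xyz": [-7.6, 2, 0.4], "delta_rot": [0, 0, 0], "fingers": 1}
    - {"xyz": [-11.5, 3, 0.6], "delta_rot": [0, 0, 0], "fingers": 1}
    - {"xyz": [-15.5, 4, 0.6], "delta_rot": [0, 0, 0], "fingers": 1}
    - {"xyz": [-19.5, 5, 0.6], "delta_rot": [0, 0, 0], "fingers": 1}

```text
clock: 14.7
tcp_pos: [0.5829, 0.0387, 0.1527]
orientation: [-2.205, -2.237, -0.003]
contact_force: [1.6, 0.4, -1.5]
grip_width: 0.0507
```

```bash
python3 -c "
from h import *
plan((.60,-.025,.12),.7)
"
```

```text
t 14.7 tcp [0.5829 0.0387 0.1527] yaw_y 0.83 F [ 1.62  0.36 -1.53] w 0.0507 j7 0.07
xyz cm [-6.4   1.62  3.26] rot [ 0.05 -0.08  0.13]
```

Emit:
jog_arm:
  rows:
    - {"xyz": [-3, 0.8, 0], "delta_rot": [0, 0, 0.1], "fingers": 1}
    - {"xyz": [-5.8, 1.5, 0.5], "delta_rot": [0, 0, 0.1], "fingers": 1}
    - {"xyz": [-6.4, 1.6, 1.4], "delta_rot": [0, 0, 0.1], "fingers": 1}
    - {"xyz": [-6.4, 1.6, 2.2], "delta_rot": [0, 0, 0.1], "fingers": 1}
    - {"xyz": [-6.4, 1.6, 2.2], "delta_rot": [0, 0, 0.1], "fingers": 1}

```text
clock: 15.12
tcp_pos: [0.5984, -0.0244, 0.1289]
orientation: [-2.205, -2.233, 0.0]
contact_force: [0.4, 1.2, -0.9]
grip_width: 0.0507
```

```bash
python3 -c "
from h import *
plan((.60,-.025,.09),.7)
for n in('side','top'): cv2.imwrite(f'pics/{n}16.png',imaging.grab_frame(n))
a=cv2.imread('pics/top16.png')[150:290,310:500];b=cv2.imread('pics/side16.png')[160:330,220:380]
a=cv2.resize(a,None,fx=2,fy=2,interpolation=cv2.INTER_CUBIC)
b=cv2.resize(b,None,fx=2.6,fy=2.6,interpolation=cv2.INTER_CUBIC)
c=np.zeros((450,800,3),np.uint8); c[:a.shape[0],:a.shape[1]]=a; c[:b.shape[0],382:382+b.shape[1]]=b
cv2.imwrite('pics/c16.png',c)
"
```

```text
t 15.12 tcp [ 0.5984 -0.0244  0.1289] yaw_y 0.72 F [ 0.39  1.25 -0.89] w 0.0507 j7 0.2
xyz cm [-0.07  0.17  3.89] rot [-0.13 -0.11  0.02]
```

View pics/c16.png

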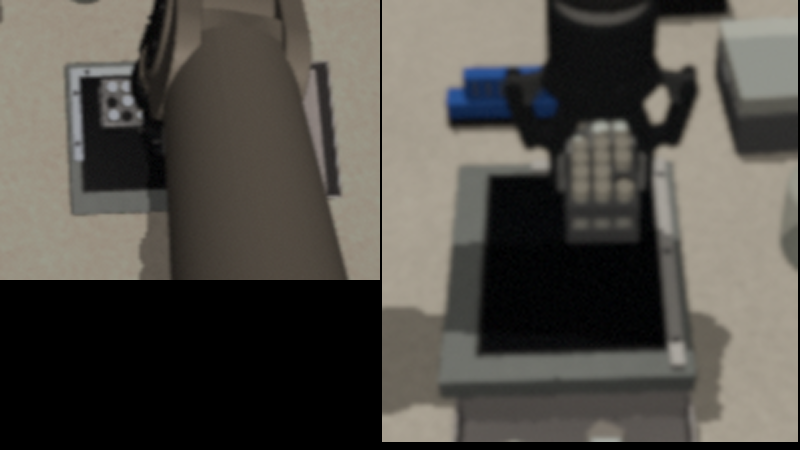

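Emit:
jog_arm:
  rows:
    - {"xyz": [0, 0, 1.2], "delta_rot": [0, 0, 0], "fingers": 1}
    - {"xyz": [0, 0, 2.4], "delta_rot": [0, 0, 0], "fingers": 1}
    - {"xyz": [0, 0, 3.3], "delta_rot": [0, 0, 0], "fingers": 1}
    - {"xyz": [0, 0, 3.8], "delta_rot": [-0.1, -0.1, 0], "fingers": 1}
    - {"xyz": [0, 0, 4], "delta_rot": [-0.1, -0.1, 0], "fingers": 1}

```text
clock: 15.63
tcp_pos: [0.5982, -0.0223, 0.0885]
orientation: [-2.203, -2.238, 0.001]
contact_force: [-0.4, 0.4, -1.2]
grip_width: 0.0506
```

Emit:
jog_arm:
  rows:
    - {"xyz": [0, 0, 0], "delta_rot": [0, 0, 0], "fingers": 1}
    - {"xyz": [0, 0, 0.05], "delta_rot": [0, 0, 0], "fingers": 1}
    - {"xyz": [0, 0, 0.1], "delta_rot": [0, 0, 0], "fingers": 1}
    - {"xyz": [0, 0, 0.1], "delta_rot": [0, 0, 0], "fingers": 1}
    - {"xyz": [0, 0, 0.1], "delta_rot": [0, 0, 0], "fingers": 1}

```text
clock: 16.05
tcp_pos: [0.5985, -0.0224, 0.0878]
orientation: [-2.203, -2.238, 0.0]
contact_force: [0.3, 0.0, -0.4]
grip_width: 0.0512
```

```bash
python3 -c "
from h import *
plan((.615,-.0068,.086),.7)
"
```

```text
t 16.05 tcp [ 0.5985 -0.0224  0.0878] yaw_y 0.9 F [ 0.32  0.04 -0.41] w 0.0512 j7 0.22
xyz cm [1.54 1.68 0.18] rot [-0.03 -0.02  0.2 ]
```

Near contact. Lower another 1.5 mm.

Emit:
jog_arm:
  rows:
    - {"xyz": [0, 0, 0.05], "delta_rot": [0, 0, 0.2], "fingers": 1}
    - {"xyz": [0, 0, 0.1], "delta_rot": [0, 0, 0.2], "fingers": 1}
    - {"xyz": [0, 0, 0.15], "delta_rot": [0, 0, 0.2], "fingers": 1}
    - {"xyz": [0, 0, 0.15], "delta_rot": [0, 0, 0.2], "fingers": 1}
    - {"xyz": [0, 0, 0.15], "delta_rot": [0, 0, 0.2], "fingers": 1}

```text
clock: 16.47
tcp_pos: [0.5984, -0.0224, 0.0863]
orientation: [-2.207, -2.235, 0.0]
contact_force: [0.1, -0.2, -1.2]
grip_width: 0.0507
```

Emit:
jog_arm:
  rows:
    - {"xyz": [0, 0, 0.03], "delta_rot": [0, 0, 0], "fingers": 1}
    - {"xyz": [0, 0, 0.06], "delta_rot": [0, 0, 0], "fingers": 1}
    - {"xyz": [0, 0, 0.1], "delta_rot": [0, 0, 0], "fingers": 1}
    - {"xyz": [0, 0, 0.1], "delta_rot": [0, 0, 0], "fingers": 1}
    - {"xyz": [0, 0, 0.1], "delta_rot": [0, 0, 0], "fingers": 1}

```text
clock: 16.88
tcp_pos: [0.5985, -0.0225, 0.086]
orientation: [-2.207, -2.234, -0.0]
contact_force: [-3.3, 0.3, 7.1]
grip_width: 0.0508
```

Emit:
jog_arm:
  rows:
    - {"xyz": [0, 0.3, 0], "delta_rot": [0, 0, 0], "fingers": 1}
    - {"xyz": [0, 0.6, 0], "delta_rot": [0, 0, 0], "fingers": 1}
    - {"xyz": [0, 0.9, 0], "delta_rot": [0, 0, 0], "fingers": 1}
    - {"xyz": [0, 1.2, 0], "delta_rot": [0, 0, 0], "fingers": 1}
    - {"xyz": [0, 1.4, 0], "delta_rot": [0, 0, 0], "fingers": 1}

```text
clock: 17.3
tcp_pos: [0.613, -0.0223, 0.086]
orientation: [-2.207, -2.234, -0.0]
contact_force: [-1.9, -0.7, 3.3]
grip_width: 0.0506
```

Emit:
jog_arm:
  rows:
    - {"xyz": [0, 0.05, 0], "delta_rot": [0, 0, 0], "fingers": 1}
    - {"xyz": [0, 0.1, 0], "delta_rot": [0, 0, 0], "fingers": 1}
    - {"xyz": [0, 0.15, 0], "delta_rot": [0, 0, 0], "fingers": 1}
    - {"xyz": [0, 0.2, 0], "delta_rot": [0, 0, 0], "fingers": 1}
    - {"xyz": [0, 0.2, 0], "delta_rot": [0, 0, 0], "fingers": 1}

```text
clock: 17.72
tcp_pos: [0.615, -0.0223, 0.086]
orientation: [-2.207, -2.234, -0.001]
contact_force: [-1.6, 0.1, 2.1]
grip_width: 0.0507
```

Emit:
jog_arm:
  rows:
    - {"xyz": [0, 0.05, 0], "delta_rot": [0, 0, 0], "fingers": 1}
    - {"xyz": [0, 0.1, 0], "delta_rot": [0, 0, 0], "fingers": 1}
    - {"xyz": [0, 0.15, 0], "delta_rot": [0, 0, 0], "fingers": 1}
    - {"xyz": [0, 0.2, 0], "delta_rot": [0, 0, 0], "fingers": 1}
    - {"xyz": [0, 0.2, 0], "delta_rot": [0, 0, 0], "fingers": 1}

```text
clock: 18.13
tcp_pos: [0.617, -0.0222, 0.086]
orientation: [-2.207, -2.234, -0.0]
contact_force: [-2.1, -0.2, 3.5]
grip_width: 0.0505
```

Emit:
jog_arm:
  rows:
    - {"xyz": [0, 0.05, 0], "delta_rot": [0, 0, 0], "fingers": 1}
    - {"xyz": [0, 0.1, 0], "delta_rot": [0, 0, 0], "fingers": 1}
    - {"xyz": [0, 0.15, 0], "delta_rot": [0, 0, 0], "fingers": 1}
    - {"xyz": [0, 0.2, 0], "delta_rot": [0, 0, 0], "fingers": 1}
    - {"xyz": [0, 0.2, 0], "delta_rot": [0, 0, 0], "fingers": 1}

```text
clock: 18.55
tcp_pos: [0.6171, -0.0223, 0.0861]
orientation: [-2.205, -2.232, 0.004]
contact_force: [-8.3, 0.4, 9.5]
grip_width: 0.0509
```

```bash
python3 -c "
from h import *
plan((.615,-.0068,.086),.7)
for n in('side','top'): cv2.imwrite(f'pics/{n}17.png',imaging.grab_frame(n))
a=cv2.imread('pics/top17.png')[150:290,310:500];b=cv2.imread('pics/side17.png')[190:310,250:360]
a=cv2.resize(a,None,fx=2,fy=2,interpolation=cv2.INTER_CUBIC)
b=cv2.resize(b,None,fx=3.7,fy=3.7,interpolation=cv2.INTER_CUBIC)
c=np.zeros((450,800,3),np.uint8); c[:a.shape[0],:a.shape[1]]=a; c[:b.shape[0],382:382+b.shape[1]]=b
cv2.imwrite('pics/c17.png',c)
"
```

```text
t 18.55 tcp [ 0.6171 -0.0223  0.0861] yaw_y 0.71 F [-8.29  0.4   9.48] w 0.0509 j7 0.22
xyz cm [ 1.55 -0.19  0.01] rot [-0.26 -0.08  0.01]
```

View pics/c17.png

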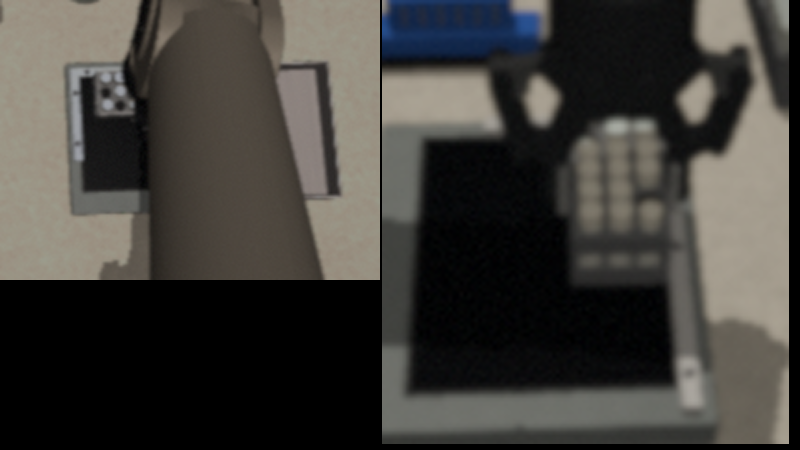

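Emit:
jog_arm:
  rows:
    - {"xyz": [0.2, 0.03, 0], "delta_rot": [-0.2, 0, 0], "fingers": 1}
    - {"xyz": [0.4, 0.03, 0], "delta_rot": [-0.2, 0, 0], "fingers": 1}
    - {"xyz": [0.6, 0.03, 0], "delta_rot": [-0.2, 0, 0], "fingers": 1}
    - {"xyz": [0.8, 0.03, 0], "delta_rot": [-0.2, 0, 0], "fingers": 1}
    - {"xyz": [1, 0.03, 0], "delta_rot": [-0.2, 0, 0], "fingers": 1}

```text
clock: 19.07
tcp_pos: [0.6169, -0.0136, 0.0861]
orientation: [-2.208, -2.233, 0.002]
contact_force: [-4.2, -4.5, 4.3]
grip_width: 0.0507
```

Emit:
jog_arm:
  rows:
    - {"xyz": [0.05, 0.03, 0], "delta_rot": [0, 0, 0], "fingers": 1}
    - {"xyz": [0.1, 0.03, 0], "delta_rot": [0, 0, 0], "fingers": 1}
    - {"xyz": [0.15, 0.03, 0], "delta_rot": [0, 0, 0], "fingers": 1}
    - {"xyz": [0.2, 0.03, 0], "delta_rot": [0, 0, 0], "fingers": 1}
    - {"xyz": [0.25, 0.03, 0], "delta_rot": [0, 0, 0], "fingers": 1}

```text
clock: 19.48
tcp_pos: [0.6168, -0.0126, 0.0861]
orientation: [-2.21, -2.233, 0.004]
contact_force: [-4.2, -4.0, 3.7]
grip_width: 0.0505
```

```bash
python3 -c "
from h import *
plan((.617,-.0068,.086),.7)
print(r.get_obs()['moment'])
"
```

```text
t 19.48 tcp [ 0.6168 -0.0126  0.0861] yaw_y 0.59 F [-4.17 -3.97  3.7 ] w 0.0505 j7 0.2
xyz cm [0.58 0.02 0.01] rot [-0.12  0.1  -0.11]
[-0.83888729  0.82111074  0.08738539]
```

Emit:
jog_arm:
  rows:
    - {"xyz": [0.1, 0.03, 0], "delta_rot": [0, 0, 0], "fingers": 1}
    - {"xyz": [0.2, 0.03, 0], "delta_rot": [0, 0, 0], "fingers": 1}
    - {"xyz": [0.3, 0.03, 0], "delta_rot": [0, 0, 0], "fingers": 1}
    - {"xyz": [0.4, 0.03, 0], "delta_rot": [0, 0, 0], "fingers": 1}
    - {"xyz": [0.4, 0.03, 0], "delta_rot": [0, 0, 0], "fingers": 1}

```text
clock: 19.9
tcp_pos: [0.6167, -0.0099, 0.0862]
orientation: [2.211, 2.232, -0.007]
contact_force: [-4.1, -3.9, 4.8]
grip_width: 0.0506
```

```bash
python3 -c "
from h import *
plan((.617,-.0068,.086),.7)
print(r.get_obs()['moment'])
for n in('side','top'): cv2.imwrite(f'pics/{n}18.png',imaging.grab_frame(n))
a=cv2.imread('pics/top18.png')[170:240,335:405];b=cv2.imread('pics/side18.png')[190:310,250:360]
a=cv2.resize(a,None,fx=5,fy=5,interpolation=cv2.INTER_CUBIC)
b=cv2.resize(b,None,fx=3.7,fy=3.7,interpolation=cv2.INTER_CUBIC)
c=np.zeros((450,800,3),np.uint8); c[:a.shape[0],:a.shape[1]]=a; c[:b.shape[0],382:382+b.shape[1]]=b
cv2.imwrite('pics/c18.png',c)
for n in('side','top'):
  for q in('rack_centre','corner'):
    for d in imaging.tip_of(n,q)[:1]: print(n,q,d['conf'],d['position'],p2w(n,d['position'],.093 if q[0]=='r' else .075))
"
```

```text
t 19.9 tcp [ 0.6167 -0.0099  0.0862] yaw_y 0.54 F [-4.12 -3.92  4.77] w 0.0506 j7 0.19
xyz cm [0.31 0.03 0.02] rot [-0.16  0.18 -0.16]
[-0.79040922  0.84656373  0.10386975]
side rack_centre 0.41 [330.6, 260.3] [ 0.64940875 -0.06813018  0.093     ]
top rack_centre 0.58 [370.8, 198.0] [ 0.6133405  -0.00346393  0.093     ]
top corner 0.96 [347.3, 188.8] [0.63971926 0.04925562 0.075     ]
```

View pics/c18.png

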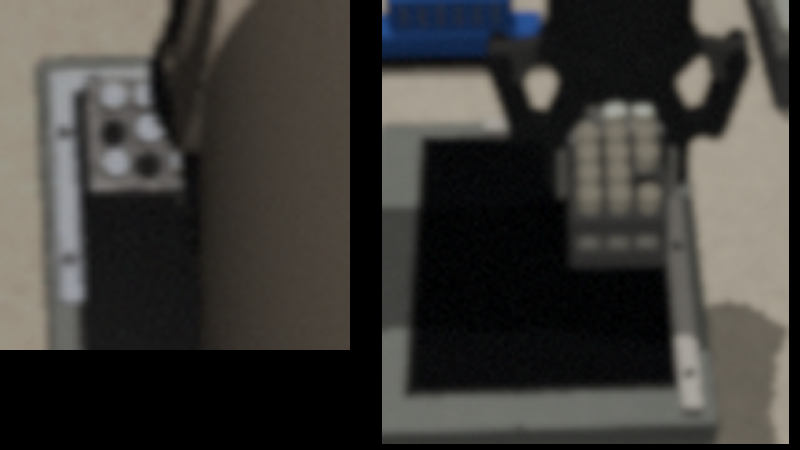

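Emit:
jog_arm:
  rows:
    - {"xyz": [0.1, 0.03, 0], "delta_rot": [0, 0, -0.1], "fingers": 1}
    - {"xyz": [0.2, 0.03, 0], "delta_rot": [0, 0, -0.1], "fingers": 1}
    - {"xyz": [0.3, 0.03, 0], "delta_rot": [0, 0, -0.1], "fingers": 1}
    - {"xyz": [0.4, 0.03, 0], "delta_rot": [0, 0, -0.1], "fingers": 1}
    - {"xyz": [0.4, 0.03, 0], "delta_rot": [0, 0, -0.1], "fingers": 1}

```text
clock: 20.62
tcp_pos: [0.6167, -0.0071, 0.0862]
orientation: [2.209, 2.232, -0.008]
contact_force: [-4.2, -4.5, 4.7]
grip_width: 0.0507
```

Emit:
jog_arm:
  rows:
    - {"xyz": [0.1, 0.03, 0], "delta_rot": [0, 0, -0.1], "fingers": 1}
    - {"xyz": [0.2, 0.03, 0], "delta_rot": [0, 0, -0.1], "fingers": 1}
    - {"xyz": [0.25, 0.03, 0], "delta_rot": [0, 0, -0.1], "fingers": 1}
    - {"xyz": [0.3, 0.03, 0], "delta_rot": [0, 0, -0.1], "fingers": 1}
    - {"xyz": [0.3, 0.03, 0], "delta_rot": [0, 0, -0.1], "fingers": 1}

```text
clock: 21.03
tcp_pos: [0.6167, -0.0054, 0.0863]
orientation: [2.208, 2.233, -0.01]
contact_force: [-4.0, -4.5, 4.3]
grip_width: 0.0509
```

```bash
python3 -c "
from h import *
plan((.617,-.0068,.086),.7)
print(r.get_obs()['moment'])
"
```

```text
t 21.03 tcp [ 0.6167 -0.0054  0.0863] yaw_y 0.63 F [-4.04 -4.51  4.34] w 0.0509 j7 0.18
xyz cm [-0.14  0.02  0.03] rot [-0.21  0.33 -0.06]
[-0.7800711   0.8171473   0.07469634]
```

Emit:
jog_arm:
  rows:
    - {"xyz": [0.1, 0.03, 0], "delta_rot": [0, 0.2, 0], "fingers": 1}
    - {"xyz": [0.2, 0.03, 0], "delta_rot": [0, 0.2, 0], "fingers": 1}
    - {"xyz": [0.3, 0.03, 0], "delta_rot": [0, 0.2, 0], "fingers": 1}
    - {"xyz": [0.4, 0.03, 0], "delta_rot": [0, 0.2, 0], "fingers": 1}
    - {"xyz": [0.4, 0.03, 0], "delta_rot": [0, 0.2, 0], "fingers": 1}

```text
clock: 21.45
tcp_pos: [0.6167, -0.0051, 0.0865]
orientation: [2.21, 2.23, -0.011]
contact_force: [-3.5, -8.4, 4.3]
grip_width: 0.0507
```

Emit:
jog_arm:
  rows:
    - {"xyz": [0.1, 0.03, 0], "delta_rot": [0, 0, 0], "fingers": 1}
    - {"xyz": [0.2, 0.03, 0], "delta_rot": [0, 0, 0], "fingers": 1}
    - {"xyz": [0.3, 0.03, 0], "delta_rot": [0, 0, 0], "fingers": 1}
    - {"xyz": [0.3, 0.03, 0], "delta_rot": [0, 0, 0], "fingers": 1}
    - {"xyz": [0.3, 0.03, 0], "delta_rot": [0, 0, 0], "fingers": 1}

```text
clock: 21.87
tcp_pos: [0.6167, -0.0051, 0.0866]
orientation: [2.21, 2.227, -0.016]
contact_force: [-3.6, -8.8, 5.2]
grip_width: 0.0506
```

```bash
python3 -c "
from h import *
plan((.617,-.0068,.086),.7)
print(r.get_obs()['moment'])
for n in('side','top'): cv2.imwrite(f'pics/{n}19.png',imaging.grab_frame(n))
a=cv2.imread('pics/top19.png')[170:240,335:405];b=cv2.imread('pics/side19.png')[190:310,250:360]
a=cv2.resize(a,None,fx=5,fy=5,interpolation=cv2.INTER_CUBIC)
b=cv2.resize(b,None,fx=3.7,fy=3.7,interpolation=cv2.INTER_CUBIC)
c=np.zeros((450,800,3),np.uint8); c[:a.shape[0],:a.shape[1]]=a; c[:b.shape[0],382:382+b.shape[1]]=b
cv2.imwrite('pics/c19.png',c)
"
```

```text
t 21.87 tcp [ 0.6167 -0.0051  0.0866] yaw_y 0.45 F [-3.59 -8.76  5.19] w 0.0506 j7 0.18
xyz cm [-0.17  0.03  0.06] rot [-0.25  0.55 -0.25]
[-1.59698     0.89734008  0.35713688]
```

View pics/c19.png

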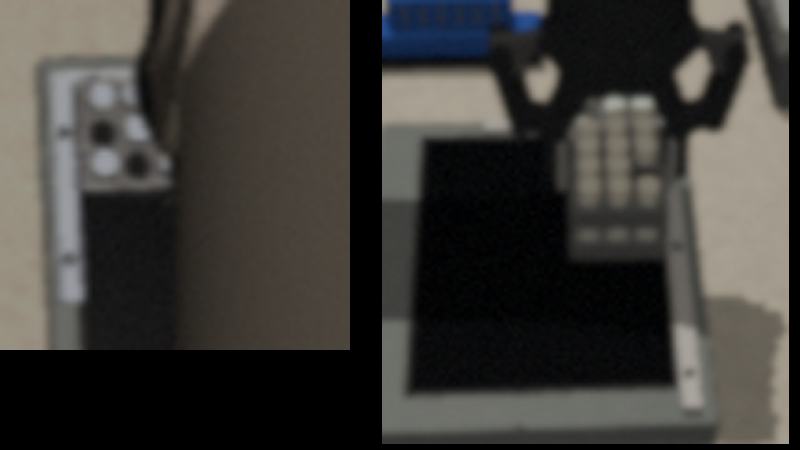

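Emit:
jog_arm:
  rows:
    - {"xyz": [0.2, 0.1, 0.04], "delta_rot": [-0.25, 0.5, -0.2], "fingers": 1}
    - {"xyz": [0.2, 0.2, 0.04], "delta_rot": [-0.25, 0.5, -0.2], "fingers": 1}
    - {"xyz": [0.3, 0.2, 0.04], "delta_rot": [-0.25, 0.5, -0.2], "fingers": 1}
    - {"xyz": [0.3, 0.2, 0.04], "delta_rot": [-0.25, 0.5, -0.2], "fingers": 1}
    - {"xyz": [0.3, 0.2, 0.04], "delta_rot": [-0.25, 0.5, -0.2], "fingers": 1}

```text
clock: 22.38
tcp_pos: [0.6168, -0.0052, 0.0861]
orientation: [2.21, 2.232, -0.008]
contact_force: [-9.9, -9.0, 8.5]
grip_width: 0.0508
```

```bash
python3 -c "
from h import *
plan((.617,-.0051,.086),.7)
print(r.get_obs()['moment'])
"
```

```text
t 22.38 tcp [ 0.6168 -0.0052  0.0861] yaw_y 0.56 F [-9.89 -8.97  8.5 ] w 0.0508 j7 0.18
xyz cm [0.01 0.02 0.01] rot [-0.21  0.22 -0.14]
[-1.5572624   1.81812784  0.41076974]
```

```bash
python3 -c "
from h import *
cv2.imwrite('pics/side20.png',imaging.grab_frame('side'))
b=cv2.imread('pics/side20.png')[150:390,210:400]
cv2.imwrite('pics/c20.png',cv2.resize(b,None,fx=2.5,fy=2.5,interpolation=cv2.INTER_CUBIC))
for d in imaging.find_in('side','chip1')[:6]: print(round(d['conf'],2),d['position'],p2w('side',d['position'],.01).round(3))
"
```

```text
0.64 [303.4, 341.7] [ 0.595 -0.193  0.01 ]
0.58 [276.2, 348.2] [ 0.545 -0.205  0.01 ]
0.58 [306.6, 328.2] [ 0.601 -0.164  0.01 ]
0.51 [295.0, 353.1] [ 0.579 -0.216  0.01 ]
```

View pics/c20.png

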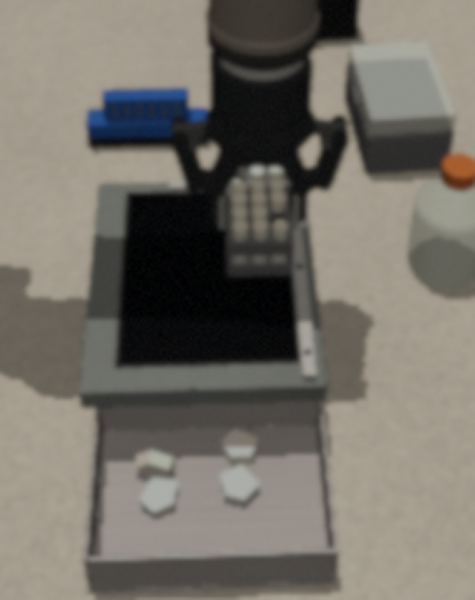

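Emit:
jog_arm:
  rows:
    - {"xyz": [0.3, 0.2, 0.04], "delta_rot": [-0.2, 0.2, -0.1], "fingers": 1}
    - {"xyz": [0.3, 0.2, 0.04], "delta_rot": [-0.2, 0.2, -0.1], "fingers": 1}
    - {"xyz": [0.3, 0.2, 0.04], "delta_rot": [-0.2, 0.2, -0.1], "fingers": 1}
    - {"xyz": [0.3, 0.2, 0.04], "delta_rot": [-0.2, 0.2, -0.1], "fingers": 1}
    - {"xyz": [0.3, 0.2, 0.04], "delta_rot": [-0.2, 0.2, -0.1], "fingers": 1}

```text
clock: 22.9
tcp_pos: [0.6168, -0.0052, 0.0861]
orientation: [-2.21, -2.232, 0.008]
contact_force: [-10.5, -7.8, 12.6]
grip_width: 0.0504
```

```bash
python3 -c "
from h import *
plan((.617,-.0051,.086),.7)
print(abs(r.get_obs()['qvel']).max())
imaging.grab_frame('side');plan((.617,-.0051,.086),.7)
o=r.get_obs()
if o['contact_force'][0]<-4 and o['contact_force'][1]<-4 and o['grip_width']>.049: print(r.hand_in())
"
```

```text
t 22.9 tcp [ 0.6168 -0.0052  0.0861] yaw_y 0.57 F [-10.46  -7.77  12.6 ] w 0.0504 j7 0.19
xyz cm [0.01 0.02 0.01] rot [-0.22  0.17 -0.13]
0.002216570917991458
t 22.95 tcp [ 0.6168 -0.0052  0.0861] yaw_y 0.57 F [-10.56  -7.64  12.77] w 0.0505 j7 0.19
xyz cm [0.01 0.02 0.01] rot [-0.22  0.17 -0.13]
the job is handed in; nothing more can be done
None
```

I wiped all four chips into the catch tray in one pass with the scraper, and the last side picture shows all four lying there. The scraper stands upright and released on the bench. I then pushed the rack into the corner and handed the job in at about 23 s, still gripping it.

Last checks before hand-in:
- **Pressing:** the force on the tool was about -10.6 N in x and -7.6 N in y. Even allowing for friction on the deck (about 13 N downward load), that leaves more than 1 N on each bar.
- **Position:** the rack stopped moving against both bars, within a couple of millimetres of the home position I measured from the pictures. It sat at deck-contact height, with the tool turned less than 0.3° off the scanner's axes and the arm at rest.
- **Bystanders:** the arm kept clear of the bottle, tip box and ice pan throughout. I did not measure their positions again at the end.
- **Disagreement:** with the rack in the corner, the network's low-confidence (0.41) side-camera guess at the rack centre was several centimetres off. I discarded it because it clashed with the pictures and with where the rack met the bars.
- **Scraper landing:** setting the scraper down briefly pressed the bench with about 43 N through the scraper, not the gripper body. I eased off before releasing it.

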